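# Set up the rod lamp and hold a glass block in its light

## Task

Set up the little light bench: take the rod lamp from its wooden stand, put its rod down through the eyelet of the bracket until the lamp head sits flat on the eyelet, and let go of it. Then pick up the glass block by its two frosted faces only, never touching the clear faces with the fingers, and hold it upright in the air in the light path, midway between lamp and white screen, with the clear faces square to the light and their middle at the height of the lamp's glowing band and the hole in the screen. Finish while still holding the block there, and do not disturb the tape roll, leather cuff and game counters.

Things in the scene. Friction and masses are not known exactly. Their poses are not given: they have to be found in the camera images.
- bench: Fixed light bench: dark steel base 90 x 290 x 12 mm, long along y; origin under its centre. At y = -100 mm a level eyelet plate 50 x 50 x 12 mm, top 85 mm above the table, on a 40 x 14 mm upright centred at y = -132 mm. At y = +100 mm the white screen, 80 mm wide, 6 thick, top 150 mm above the table; a 10 mm dark dot is its hole. The light path runs along y at x = 0; a thin white line on the base marks it.
- ring (a point): Centre of the eyelet's mouth on the top face of the eyelet plate (85 mm above the table). The hole is 13 mm wide, vertical, and goes right through the 12 mm plate; below it 61 mm are free down to the base plate.
- beam (a point): Point of the light path midway between lamp and screen, 107 mm above the table, 100 mm from either; axes as the bench: y along the light (towards the screen), z up.
- stand: Fixed wooden block 70 x 70 x 80 mm with a vertical hole of 14 mm at its centre in which the rod lamp stands at the start; origin at the centre of its underside.
- pad: Fixed cork pad 80 x 80 x 6 mm on which the glass block stands at the start; origin at the centre of its underside.
- lamp: Loose rod lamp, about 120 g, round about z: head 26 mm across, 50 mm high (aluminium, glowing band 12 to 32 mm above its shoulder) on a steel rod 10 mm across reaching 70 mm below it, the last 8 mm tapered to 5 mm. Origin on the axis at the flat shoulder under the head; z up. At the start it stands upright in the stand, shoulder on the stand's top.
- cell: Loose solid glass block, 110 g, 22 (x) x 32 (y) x 60 (z) mm, upright at the start. Origin at the centre of its underside. The two broader faces (32 mm wide, 22 mm apart, facing +x and -x) are frosted, whitish; the two narrower ones (facing +y and -y) are clear and lie between the edges of the frosted ones. A half turn about z makes no difference.
- cell_mid (a point): Middle of the glass block, 30 mm above its underside.
- frosted: The two frosted faces of the glass block (part of it; origin and axes as cell).
- clear: The two clear faces of the glass block, not to be touched by the fingers (part of it; origin and axes as cell).
- tape: Bystander: roll of clear tape lying flat, 90 mm across, 48 mm high; origin at the centre of its underside.
- cuff: Bystander: brown leather ring, 56 mm across, 30 mm high; origin at the centre of its underside.
- counter_a: Bystander: dark wooden game counter, 32 mm across, 10 mm high; origin at the centre of its underside.
- counter_b: Bystander: light wooden game counter, 32 mm across, 10 mm high; origin at the centre of its underside.
Things that resemble listed ones, but are neither listed nor needed, are in the scene too. There is more than one size of the lamp; the one meant has the size given above.

How it is judged:
On the way, in this order (a step that is already met when the one before it is completed fails the run):
1. the rod lamp stands in the eyelet, its shoulder on the plate, upright and released (horizontal distance between lamp and ring below 0.004 m and z of lamp in the frame of ring between -0.003 and 0.003 m and angle between lamp's own z axis and vertical below 0.07 rad and contact force between the fingers and lamp below 0.1 N), for 0.2 s.
2. the glass block is held in the light path by its frosted faces (x of cell_mid in the frame of beam between -0.007 and 0.007 m and y of cell_mid in the frame of beam between -0.035 and 0.035 m and z of cell_mid in the frame of beam between -0.015 and 0.015 m and angle between the y axis of cell and the y axis of beam, either way round below 0.17 rad and angle between cell's own z axis and vertical below 0.17 rad and contact force between the fingers and frosted above 1 N and contact force between cell and bench below 0.2 N and contact force between cell and lamp below 0.2 N and linear speed of cell below 0.03 m/s), for 0.2 s.
At the end, for the whole second after the job is handed in: Rod lamp in the eyelet (within 4 mm, shoulder within 3 mm of the plate, tilt < 0.07 rad), released. Block held still by its frosted faces, its middle within 7 mm sideways, 15 mm in height, 35 mm of midway; upright and square to the light within 0.17 rad; touching neither bench nor lamp (all of step 1 and all of step 2); the arm keeps its last pose, push and grip.
It fails at once if the fingers press on a clear face of the glass block (contact force between the fingers and clear above 0.3 N).
It fails at once if the tape roll is disturbed (moved over 20 mm) (distance of tape from where it was at the start of the episode above 0.02 m).
It fails at once if the leather cuff is disturbed (moved over 20 mm) (distance of cuff from where it was at the start of the episode above 0.02 m).
It fails at once if the dark game counter is disturbed (moved over 20 mm) (distance of counter_a from where it was at the start of the episode above 0.02 m).
It fails at once if the light game counter is disturbed (moved over 20 mm) (distance of counter_b from where it was at the start of the episode above 0.02 m).
It also fails if it takes over 67 s, if anything falls off the work surface, if the arm or the gripper's body presses on something with over 40 N, if the wrist force passes 120 N, or if a joint passes its speed limit or range.

## Robot

A 6-joint arm with a two-finger parallel gripper is mounted at the origin on the work surface. World frame = base frame: x ahead of the robot, y to its left, z up, the work surface at z = 0. Lengths are in m, angles in rad, forces in N, time in s.
With the tool pointing down it reaches from about 0.275 to 1 m from the base axis. Payload 8.4 kg.
Tool frame: the origin (TCP) lies midway between the tips of the shut fingers; the grasp point (between the pads) lies 19 mm behind it (ctrl.tcp_to_grasp is the distance from the TCP to the grasp point, in m); z points along the fingers, y is the direction in which the jaws open and shut (so a half turn about z gives the same grasp; the last joint's range is limited). The gripper opens to 85 mm and grips with 20 to 120 N. Pads are 22 mm wide; open, the fingers measure 114 mm over their backs; the gripper's body (76 mm by 85 mm) begins 54 mm behind the grasp point. The pads swing forward as they close: fully open they stand 13 mm farther back than shut.
Start: joints at [-1.231, 0.353, 1.633, -0, 1.155, -0.002], TCP at [0.209, -0.589, 0.231] pointing down, gripper open.
Joint ranges: [-2.63, 2.63], [-0.92, 2.1], [0.06, 2.66], [-1.3, 4.44], [0, 2.69], [-3.02, 3.02]. Speed limits (rad/s): [2.22, 2.22, 2.79, 3.14, 3.14, 3.14].

## Interface

Orientations are given as a rotation vector (axis times angle).
In Python, from station import ctrl, vision, workorder, finder gives the robot as it stands.
- The arm moves only by the tool move_arm, never from a script. Its argument "series" is a list of rows, each an object with "travel": the shift along the tool's x, y, z in mm, a list of three; "delta_rot": the turn, a rotation vector about the tool's x, y, z in degrees, a list of three. In form: [{"travel": [tx, ty, tz], "delta_rot": [rx, ry, rz]}, ...]. A call has 1 to 8 rows; each row shifts and turns the commanded pose from where the row before left it, along the tool's axes as they then stand; what a row does not reach is not made up. A row lasts 1/12 s, in which the tool goes at most 41.7 mm and 7.16 degrees, less where a joint would pass 70% of its speed; a pose out of reach is approached as far as the arm can. A call with a gripper value outside its range is refused whole. "claw" is the opening, from 0 (shut) to 1 (fully open), set as the call begins (left out, the last holds). The fingers move at their own pace and stop on an object; the grip force is fixed at half the most. Time passes only in rows, so rows that do not move let the fingers close. It gives the time, the measured TCP pose, the force and the opening at its end, in the units of the state.
- ctrl.read_state(): the state, without advancing time (a new reading comes with each control period).
- vision.camera(name): name is "scene" or "top" or "wrist"; returns (picture, depth): 400x640x3 uint8, red, green, blue; 400x640 float32, m along the optical axis (not along the pixel's ray), 0 where there is no reading.
- vision.camera_model(name): a dict with "camera_matrix" (3x3 intrinsics, pixels), "k1" (the pictures are not rectified: a ray, as slopes to the right and down, at radius r is drawn at 1 + k1 r^2 times it, then the intrinsics apply), "pose" (4x4, takes a point from camera to world coordinates); the wrist camera has in their place "mount" (4x4, takes a point from camera to tool coordinates, whose origin is the TCP and whose axes are the flange's). Camera axes: x right, y down, z forward; pixel columns grow to the right and rows downward; lengths in m; the calibration is good to about 2 mm. A picture is of the moment at which its call begins: read the wrist's pose just before it. camera_model takes no time and is no camera call.
- workorder.close_job(): hands the job in, once; it reports no verdict.
Trained networks look in the newest picture that a camera, given by its name, has taken for a name from the list of things; names that differ only in an ending like _2 or _b are one class to them, and where a whole thing is asked for, a point or a joint stands for the part that bears it (a point fixed in the world has none). Each returns a list of dicts, best first, with "score" (0 to 1); they miss things now and then, are a little off and sometimes report something else, mostly with a low value. They report only what shows in the picture. A call takes as long as a camera call. They do not tell look-alikes from the thing itself.
- finder.find_in(camera, query): "point" ([x, y, z] in m, in world coordinates, good to about 4 mm: the middle of the surface that is visible of it).
- finder.masks_of(camera, query): "region" (400x640 bool, what is visible of it).
The state is a dict: "time": time; "joint_pos": joint angles; "qd": joint speeds; "joint_torque": joint torques, N m; "position": TCP position; "tcp_rot": TCP orientation; "force": force on the tool from outside, world axes, zero at the start; "ft_torque": the same for the moment, N m; "gripper_width": finger opening in m.
Only numpy, scipy, OpenCV 4.12 (cv2) and the standard library are available. Lean on these libraries where they do the work, as an engineer would, in place of code of your own. Each camera call takes 0.05 s, during which the arm holds its last target.

## Working session

There is one attempt and no reset: what is moved stays moved. The work goes in short steps, Python scripts to look and compute and a tool call to move; the robot and the scene stay as the last step left them, time stands still between calls to the robot, and variables do not carry over. Pictures are saved under pics/ and viewed, and the job is handed in when it is done.

Besides the shell and the picture viewer there is one more tool, called after "Emit:" as name(argument=value, ...) on one line, values as JSON. move_arm: Moves the arm, as the interface text tells. Its arguments: {"type":"object","properties":{"series":{"type":"array"},"claw":{"type":"number"}},"required":["series"]}

```bash
ls; mkdir -p pics; python3 - <<'E'
from station import ctrl, vision, workorder, finder
import cv2,numpy as np
print(ctrl.read_state())
for n in ["scene","top","wrist"]:
    p,d=vision.camera(n); cv2.imwrite(f"pics/{n}0.png",p[...,::-1]); np.savez(f"/tmp/{n}0.npz",p=p,d=d)
    m=vision.camera_model(n); print(n,{k:np.round(v,4).tolist() for k,v in m.items()})
for q in ["bench","stand","pad","lamp","cell","tape","cuff","counter_a"]:
    print(q,[(np.round(r["point"],3).tolist(),round(r["score"],2)) for r in finder.find_in("top",q)])
print(ctrl.read_state()["time"])
E
```

```text
pics
{'time': 0.0, 'joint_pos': array([-1.23140246e+00,  3.53648959e-01,  1.63414609e+00,  7.89472003e-06,
        1.15519899e+00, -2.40220934e-03]), 'qd': array([-0.00024654, -0.00030531, -0.00225905, -0.00027235,  0.00106176,
        0.00109214]), 'joint_torque': array([-3.97725589e-04, -6.05260205e+01, -3.42071772e+01, -7.00124315e-05,
        9.46464599e-03, -1.45824191e-05]), 'position': array([ 0.20932761, -0.58839053,  0.23055606]), 'tcp_rot': array([-3.09446553e+00, -5.34042314e-01,  3.57816703e-04]), 'force': array([-0.45897695,  0.43628454,  0.26604959]), 'ft_torque': array([-0.04056753, -0.0119124 , -0.00190185]), 'gripper_width': 0.08524612253589076}
scene {'camera_matrix': [[489.3254, 0.0, 320.6954], [0.0, 489.3254, 205.0731], [0.0, 0.0, 1.0]], 'k1': 0.0424, 'pose': [[0.5722, 0.6018, -0.5572, 1.1835], [0.8201, -0.4259, 0.3823, -0.4063], [-0.0072, -0.6757, -0.7372, 0.941], [0.0, 0.0, 0.0, 1.0]]}
top {'camera_matrix': [[449.8226, 0.0, 323.1713], [0.0, 449.8226, 201.3842], [0.0, 0.0, 1.0]], 'k1': -0.095, 'pose': [[0.0009, -0.9956, 0.0935, 0.4084], [-1.0, -0.0006, 0.0032, 0.0273], [-0.0031, -0.0935, -0.9956, 1.0843], [0.0, 0.0, 0.0, 1.0]]}
wrist {'camera_matrix': [[355.3645, 0.0, 316.181], [0.0, 355.3645, 195.4324], [0.0, 0.0, 1.0]], 'k1': -0.0719, 'mount': [[0.0007, -0.9458, -0.3246, 0.0842], [1.0, 0.0009, -0.0003, -0.0009], [0.0006, -0.3246, 0.9458, -0.1423], [0.0, 0.0, 0.0, 1.0]]}
bench [([0.591, 0.024, 0.006], 0.86)]
stand [([0.393, 0.297, 0.079], 0.69)]
pad [([0.398, -0.323, 0.005], 0.57), ([0.582, 0.016, 0.012], 0.48)]
lamp [([0.364, 0.4, 0.091], 0.65), ([0.395, 0.309, 0.131], 0.55)]
cell [([0.396, -0.343, 0.066], 0.83)]
tape [([0.41, -0.078, 0.047], 0.92)]
cuff [([0.359, 0.051, 0.029], 0.43)]
counter_a [([0.593, -0.291, 0.008], 0.67), ([0.586, 0.273, 0.01], 0.6)]
0.55
```

View pics/top0.png

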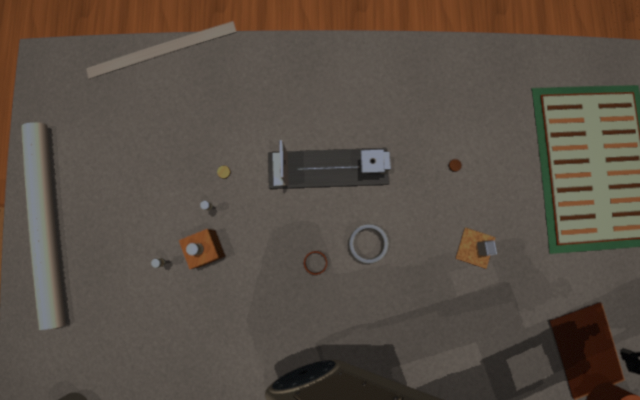

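View pics/scene0.png

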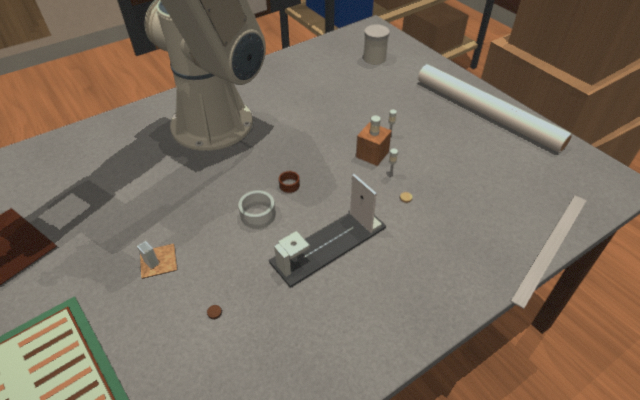

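The top view shows three lamp-like things: one in the wooden stand (192,250), and free-standing ones at (205,205) and (155,263). The eyelet is at (373,160), the screen at (281,165), and the glass block is on the cork pad at (489,248). The lamp in the stand fits the description. I'll check it in a close crop.

```bash
cat > h.py <<'E'
import numpy as np,cv2
from scipy.spatial.transform import Rotation as R
def rays(m,uv):
    K=m["camera_matrix"];k=m["k1"]
    uv=np.asarray(uv,float).reshape(-1,1,2)
    return cv2.undistortPoints(uv,np.array(K,float),np.array([k,0,0,0,0],float)).reshape(-1,2)
def pose(m,st=None):
    if "pose" in m: return np.array(m["pose"])
    T=np.eye(4);T[:3,:3]=R.from_rotvec(st["tcp_rot"]).as_matrix();T[:3,3]=st["position"]
    return T@np.array(m["mount"])
def cloud(m,d,st=None):
    h,w=d.shape
    u,v=np.meshgrid(np.arange(w),np.arange(h))
    r=rays(m,np.stack([u,v],-1)).reshape(h,w,2)
    P=np.concatenate([r*d[...,None],d[...,None]],-1)
    T=pose(m,st); W=P@T[:3,:3].T+T[:3,3]; W[d<=0]=np.nan
    return W
def atz(m,uv,z,st=None):
    r=rays(m,uv);T=pose(m,st)
    D=np.c_[r,np.ones(len(r))]@T[:3,:3].T
    return T[:3,3]+D*((z-T[2,3])/D[:,2])[:,None]
E
python3 - <<'E'
from station import vision
from h import *
ims=[]
for n,(u,v) in [("top",(192,240)),("scene",(380,150)),("top",(480,248)),("scene",(150,260)),("top",(330,165)),("scene",(320,240))]:
    p=np.load(f"/tmp/{n}0.npz")["p"]
    h=66; c=p[v-50:v+50,u-h:u+h]; ims.append(cv2.resize(c,None,fx=3,fy=3,interpolation=cv2.INTER_CUBIC)[:200*3])
big=np.vstack([np.hstack(ims[i:i+2]) for i in (0,2,4)])
big=cv2.resize(big,None,fx=.66,fy=.66); print(big.shape)
cv2.imwrite("pics/crops.png",big[...,::-1])
for n in ["top","scene"]:
    z=np.load(f"/tmp/{n}0.npz");W=cloud(vision.camera_model(n),z["d"])
    def rect(name,x0,x1,y0,y1,z0,z1):
        s=(W[...,0]>x0)&(W[...,0]<x1)&(W[...,1]>y0)&(W[...,1]<y1)&(W[...,2]>z0)&(W[...,2]<z1)
        P=W[s]
        if len(P)<5: print(n,name,len(P));return
        r=cv2.minAreaRect((P[:,:2]*1000).astype(np.float32))
        print(n,name,len(P),"med",np.round(np.median(P,0),4),"rect",np.round(r[0],1),np.round(r[1],1),round(r[2],1))
    rect("standtop",.33,.46,.24,.36,.075,.086)
    rect("lamphead",.33,.46,.24,.36,.1,.14)
    rect("lamptop",.33,.46,.24,.36,.124,.14)
    rect("L2",.44,.54,.24,.33,.03,.14)
    rect("L3",.32,.42,.35,.43,.03,.14)
    rect("eyelet",.5,.68,-.2,.0,.08,.092)
    rect("screen",.5,.68,.05,.2,.1,.16)
    rect("screentop",.5,.68,.05,.2,.145,.16)
    rect("base",.5,.68,-.2,.2,.008,.018)
    rect("celltop",.33,.46,-.42,-.28,.06,.075)
    rect("pad",.33,.46,-.42,-.25,.004,.009)
E
```

```text
(594, 523, 3)
top standtop 788 med [0.3956 0.307  0.0808] rect [396.9 311.7] [70.5 69.9] 22.1
top lamphead 147 med [0.396  0.3077 0.13  ] rect [396.4 310.5] [24.7 23.5] 68.4
top lamptop 116 med [0.397  0.3106 0.1306] rect [396.3 310.5] [24.8 23.2] 74.2
top L2 95 med [0.493  0.2926 0.0914] rect [471.4 294. ] [62.4 16.2] 2.2
top L3 131 med [0.3659 0.3985 0.0886] rect [385.2 379.7] [19.2 84.3] 40.6
top eyelet 566 med [ 0.594  -0.0863  0.0854] rect [594.1 -87.3] [50.6 61.5] 0.2
top screen 189 med [0.5858 0.1172 0.1483] rect [587.2 118.2] [80.5  7.2] 0.7
top screentop 115 med [0.5865 0.1191 0.1502] rect [587.5 119.2] [79.8  6.4] 2.7
top base 3303 med [0.5852 0.0216 0.0127] rect [591.5  -1.6] [ 90.8 332.1] 2.1
top celltop 155 med [ 0.3975 -0.3502  0.0661] rect [ 398.5 -350.5] [32.7 24.4] 9.1
top pad 769 med [ 0.3948 -0.3282  0.0062] rect [ 395.5 -334.9] [129.8 168. ] 0.6
scene standtop 395 med [0.4055 0.3028 0.0819] rect [396.2 313. ] [72.9 78.6] 21.8
scene lamphead 127 med [0.4016 0.3083 0.1222] rect [397.3 312.2] [23.8 27.8] 70.0
scene lamptop 60 med [0.3982 0.3112 0.1311] rect [396.6 313. ] [21.8 27.4] 50.7
scene L2 147 med [0.4977 0.2939 0.0744] rect [473.2 293.7] [64.2 23.1] 8.5
scene L3 139 med [0.3694 0.4002 0.0758] rect [385.3 378.5] [20.9 83.7] 39.6
scene eyelet 522 med [ 0.5972 -0.0857  0.0846] rect [595.4 -84.8] [52.3 65.8] 1.4
scene screen 440 med [0.5914 0.1191 0.129 ] rect [588.8 120.8] [82.7  9. ] 2.3
scene screentop 99 med [0.5903 0.1201 0.1492] rect [589.2 121. ] [78.3  8.6] 2.5
scene base 2704 med [0.6025 0.0139 0.0119] rect [592.4  21.5] [ 92.7 290.2] 2.2
scene celltop 128 med [ 0.3998 -0.3488  0.0653] rect [ 397.6 -348.7] [36.  22.3] 10.1
scene pad 616 med [ 0.409  -0.325   0.0061] rect [ 396.5 -334.5] [164.2 128.1] 88.4
```

View pics/crops.png

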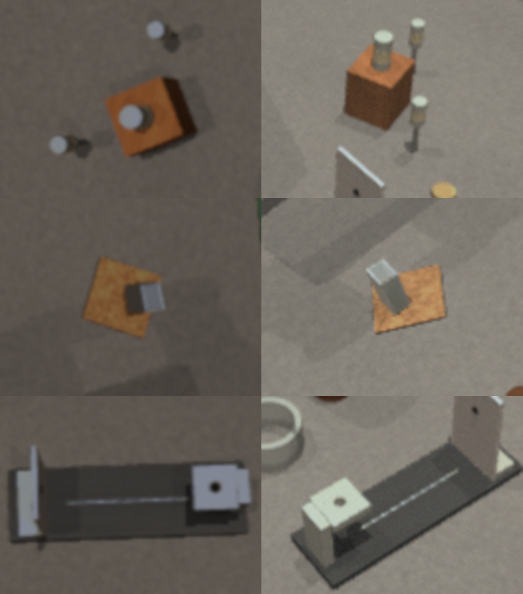

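The top crop shows the stand lamp with a head 26 mm across and its top at 130 mm, so it is the one meant. The other two (205,205 and 155,263) are slimmer and only about 90 mm high. Next I'll look at the eyelet from above with the wrist camera.

```bash
cat > plan.py <<'E'
import sys,json,numpy as np
from scipy.spatial.transform import Rotation as R
from station import ctrl
def plan(x,y,z,yaw,n=None,step=38.,final_print=True):
    """yaw = world heading (deg) of tool x; tool z down"""
    s=ctrl.read_state();p=np.array(s["position"]);A=R.from_rotvec(s["tcp_rot"])
    a=np.radians(yaw)
    T=R.from_matrix(np.array([[np.cos(a),np.sin(a),0],[np.sin(a),-np.cos(a),0],[0,0,-1]]))
    t=np.array([x,y,z]);rv=(A.inv()*T).as_rotvec();ang=np.degrees(np.linalg.norm(rv))
    D=np.linalg.norm(t-p)*1000
    N=n or int(max(np.ceil(D/step),np.ceil(ang/7.0),1))
    print("dist",round(D,1),"ang",round(ang,2),"rows",N,"tilt",np.round(A.as_matrix()[:,2],4))
    pc,Ac=p.copy(),A;rows=[]
    for i in range(N):
        goal=p+(t-p)*(i+1)/N;Ag=A*R.from_rotvec(rv*(i+1)/N)
        tr=np.round(Ac.inv().apply(goal-pc)*1000,1);dr=np.round(np.degrees((Ac.inv()*Ag).as_rotvec()),1)
        rows.append({"travel":tr.tolist(),"delta_rot":dr.tolist()})
        pc=pc+Ac.apply(tr/1000);Ac=Ac*R.from_rotvec(np.radians(dr))
    for i in range(0,N,8): print(json.dumps(rows[i:i+8]))
if __name__=="__main__":
    a=[float(v) for v in sys.argv[1:]]
    plan(*a[:4],n=int(a[4]) if len(a)>4 else None)
E
python3 plan.py 0.594 -0.08 0.22 92
```

```text
dist 637.9 ang 72.42 rows 17 tilt [-0.  0. -1.]
[{"travel": [31.3, -20.6, 0.7], "delta_rot": [-0.0, 0.0, -4.3]}, {"travel": [32.8, -18.2, 0.6], "delta_rot": [-0.0, 0.0, -4.2]}, {"travel": [34.1, -15.8, 0.7], "delta_rot": [-0.0, 0.0, -4.3]}, {"travel": [35.1, -13.1, 0.7], "delta_rot": [-0.0, 0.0, -4.2]}, {"travel": [36.0, -10.6, 0.6], "delta_rot": [-0.0, 0.0, -4.3]}, {"travel": [36.7, -7.8, 0.7], "delta_rot": [-0.0, 0.0, -4.3]}, {"travel": [37.2, -5.1, 0.6], "delta_rot": [-0.0, 0.0, -4.2]}, {"travel": [37.4, -2.3, 0.7], "delta_rot": [-0.0, 0.0, -4.3]}]
[{"travel": [37.6, 0.5, 0.7], "delta_rot": [-0.0, 0.0, -4.2]}, {"travel": [37.3, 3.3, 0.6], "delta_rot": [-0.0, 0.0, -4.3]}, {"travel": [37.1, 6.0, 0.7], "delta_rot": [-0.0, 0.0, -4.3]}, {"travel": [36.4, 8.8, 0.7], "delta_rot": [-0.0, 0.0, -4.2]}, {"travel": [35.8, 11.4, 0.6], "delta_rot": [-0.0, 0.0, -4.3]}, {"travel": [34.7, 14.1, 0.7], "delta_rot": [-0.0, 0.0, -4.2]}, {"travel": [33.7, 16.6, 0.6], "delta_rot": [-0.0, 0.0, -4.3]}, {"travel": [32.3, 19.1, 0.7], "delta_rot": [-0.0, -0.0, -4.3]}]
[{"travel": [30.8, 21.4, 0.7], "delta_rot": [-0.0, -0.0, -4.2]}]
```

Emit:
move_arm(series=[{"travel":[31,-21,1],"delta_rot":[0,0,-4.3]},{"travel":[33,-18,1],"delta_rot":[0,0,-4.3]},{"travel":[34,-16,1],"delta_rot":[0,0,-4.3]},{"travel":[35,-13,1],"delta_rot":[0,0,-4.3]},{"travel":[36,-11,1],"delta_rot":[0,0,-4.3]},{"travel":[37,-8,0],"delta_rot":[0,0,-4.3]},{"travel":[37,-5,0],"delta_rot":[0,0,-4.3]},{"travel":[37,-2,0],"delta_rot":[0,0,-4.3]}], claw=1)

```text
time: 1.22
position: [0.39, -0.3473, 0.2265]
tcp_rot: [2.797, 1.431, 0.0]
force: [0.4, -1.4, 0.2]
gripper_width: 0.0856
```

Emit:
move_arm(series=[{"travel":[38,1,1],"delta_rot":[0,0,-4.3]},{"travel":[37,3,1],"delta_rot":[0,0,-4.3]},{"travel":[37,6,1],"delta_rot":[0,0,-4.3]},{"travel":[36,9,1],"delta_rot":[0,0,-4.3]},{"travel":[36,11,1],"delta_rot":[0,0,-4.3]},{"travel":[35,14,0],"delta_rot":[0,0,-4.3]},{"travel":[34,17,0],"delta_rot":[0,0,-4.3]},{"travel":[32,19,0],"delta_rot":[0,0,-4.3]}])

```text
time: 1.88
position: [0.5694, -0.1061, 0.2215]
tcp_rot: [2.248, 2.194, 0.0]
force: [0.2, -1.0, -0.1]
gripper_width: 0.0856
```

Emit:
move_arm(series=[{"travel":[30,21,0],"delta_rot":[0,0,-3.5]},{"travel":[0,0,0],"delta_rot":[0,0,0]},{"travel":[0,0,0],"delta_rot":[0,0,0]}])

```text
time: 2.13
position: [0.5911, -0.0769, 0.2211]
tcp_rot: [-2.181, -2.261, -0.0]
force: [-0.1, -0.2, -0.8]
gripper_width: 0.0855
```

```bash
cat > snap.py <<'E'
import sys
from station import ctrl,vision
from h import *
def snap(cam,name):
    st=ctrl.read_state();p,d=vision.camera(cam);cv2.imwrite(f"pics/{name}.png",p[...,::-1])
    m=vision.camera_model(cam)
    print(cam,"t",round(st["time"],2),"pos",np.round(st["position"],4),"rot",np.round(st["tcp_rot"],4),"w",round(st["gripper_width"],4),"F",np.round(st["force"],1),"j",np.round(st["joint_pos"],2))
    return st,p,d,m,cloud(m,d,st)
if __name__=="__main__":
    import pickle
    pickle.dump(snap(sys.argv[1],sys.argv[2]),open(f"/tmp/{sys.argv[2]}.pkl","wb"))
E
python3 snap.py wrist w1
```

```text
wrist t 2.13 pos [ 0.5911 -0.0769  0.2211] rot [-2.1814 -2.2608 -0.    ] w 0.0855 F [-0.1 -0.2 -0.8] j [-0.13  0.32  1.71  0.    1.12 -0.17]
```

View pics/w1.png

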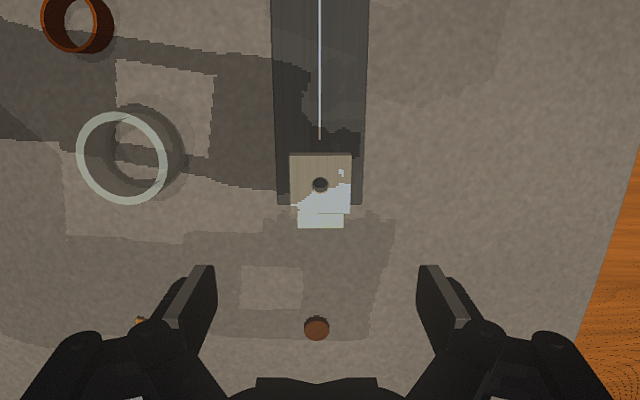

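The wrist view shows the eyelet plate at (320,184) with its dark hole in the middle, and the white light line running up at column 320. I'll fit the hole and the line.

```bash
python3 - <<'E'
import pickle
from h import *
st,p,d,m,W=pickle.load(open("/tmp/w1.pkl","rb"))
g=cv2.cvtColor(p,cv2.COLOR_RGB2GRAY)
c=g[165:205,300:340]; cv2.imwrite("pics/hole.png",cv2.resize(p[140:240,270:370],None,fx=5,fy=5)[...,::-1])
# hole: mouth = where depth/z is lower than the plate or dark
sub=W[140:240,270:370]
plate=(sub[...,2]>.078)&(sub[...,2]<.092)
print("plate med z",np.median(sub[plate][:,2]))
r=cv2.minAreaRect((sub[plate][:,:2]*1000).astype(np.float32));print("plate+upright",r)
dark=(c<70).astype(np.uint8);n,l,s,ce=cv2.connectedComponentsWithStats(dark);print(s,ce)
for i in range(1,n):
    if s[i,4]>30:
        cnt=cv2.findContours((l==i).astype(np.uint8),cv2.RETR_EXTERNAL,cv2.CHAIN_APPROX_NONE)[0][0].reshape(-1,2)+[300,165]
        P=atz(m,cnt,.085,st); (cc,rad)=cv2.minEnclosingCircle((P[:,:2]*1000).astype(np.float32));print("hole",cc,2*rad, "mean",P.mean(0))
holez=sub[165-140:205-140,30:70,2]; print("low frac",(holez<.078).sum())
hy,hx=np.where((holez<.078)|np.isnan(holez));print("depth-hole px",hx.mean()+300 if len(hx) else None,hy.mean()+165 if len(hy) else None)
# line
v=np.arange(10,130,6);u=[]
for r_ in v: row=g[r_,305:335].astype(float);w=np.clip(row-row.mean()-20,0,None);u.append((w*np.arange(305,335)).sum()/w.sum() if w.sum() else np.nan)
u=np.array(u);k=~np.isnan(u);L=atz(m,np.c_[u,v][k],.0125,st)
f=np.polyfit(L[:,1],L[:,0],1);print("line x=f(y)",f,"yaw",np.degrees(np.arctan(-f[0])),"res",np.std(L[:,0]-np.polyval(f,L[:,1])),"x@hole-y,mid",np.polyval(f,[-.08,.02]))
# same for top camera
E
python3 - <<'E'
import numpy as np,sys
sys.path.insert(0,'.')
from h import *
from station import vision
m=vision.camera_model("top");z=np.load("/tmp/top0.npz");p=z["p"];g=cv2.cvtColor(p,cv2.COLOR_RGB2GRAY)
c=g[150:172,362:384];w=np.clip(110-c.astype(float),0,None);w[:4]=0;w[-4:]=0;w[:,:4]=0;w[:,-4:]=0
yy,xx=np.mgrid[150:172,362:384];u=(w*xx).sum()/w.sum();v=(w*yy).sum()/w.sum();print("top hole px",u,v,atz(m,[[u,v]],.085))
E
```

```text
plate med z 0.08459679852221502
plate+upright ((594.902099609375, -85.28054809570312), (50.07472610473633, 64.32454681396484), 2.133100986480713)
[[   0    0   40   40 1477]
 [  13   13   15   10  123]] [[19.48950575 19.6492891 ]
 [19.62601626 17.70731707]]
hole (594.2861938476562, -77.54561614990234) 12.266725540161133 mean [ 0.59362083 -0.07672367  0.085     ]
low frac 147
depth-hole px 320.4709677419355 183.30967741935484
line x=f(y) [-0.03927974  0.59143606] yaw 2.249406688283682 res 2.666206619602237e-05 x@hole-y,mid [0.59457844 0.59065046]
top hole px 372.26043165467627 160.60359712230215 [[ 0.59469894 -0.08003802  0.085     ]]
```

View pics/hole.png

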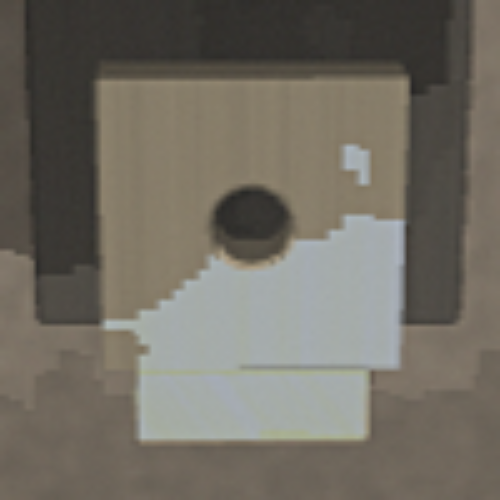

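```bash
python3 - <<'E'
import pickle
from h import *
st,p,d,m,W=pickle.load(open("/tmp/w1.pkl","rb"))
print(atz(m,[[320.0,184.9],[311.6,184.9],[328.5,184.9],[320,176.2],[320,193.4]],.0847,st))
E
python3 plan.py 0.397 0.311 0.24 128
```

```text
[[ 0.5944881  -0.07838077  0.0847    ]
 [ 0.58759845 -0.0786316   0.0847    ]
 [ 0.60146057 -0.07812619  0.0847    ]
 [ 0.59419263 -0.0709733   0.0847    ]
 [ 0.59478173 -0.08573554  0.0847    ]]
dist 434.8 ang 36.05 rows 12 tilt [-7.e-04 -2.e-04 -1.e+00]
[{"travel": [32.9, -15.0, -1.6], "delta_rot": [-0.0, -0.0, -3.0]}, {"travel": [33.7, -13.2, -1.6], "delta_rot": [-0.0, -0.0, -3.0]}, {"travel": [34.4, -11.5, -1.5], "delta_rot": [-0.0, -0.0, -3.0]}, {"travel": [34.9, -9.7, -1.6], "delta_rot": [-0.0, -0.0, -3.0]}, {"travel": [35.3, -7.8, -1.6], "delta_rot": [-0.0, -0.0, -3.0]}, {"travel": [35.7, -5.9, -1.6], "delta_rot": [-0.0, -0.0, -3.0]}, {"travel": [36.0, -4.1, -1.5], "delta_rot": [-0.0, -0.0, -3.0]}, {"travel": [36.1, -2.2, -1.6], "delta_rot": [-0.0, -0.0, -3.0]}]
[{"travel": [36.2, -0.3, -1.6], "delta_rot": [-0.0, -0.0, -3.0]}, {"travel": [36.2, 1.6, -1.6], "delta_rot": [-0.0, -0.0, -3.0]}, {"travel": [36.0, 3.5, -1.5], "delta_rot": [-0.0, -0.0, -3.0]}, {"travel": [35.8, 5.4, -1.6], "delta_rot": [-0.0, -0.0, -3.1]}]
```

Emit:
move_arm(series=[{"travel":[33,-15,-2],"delta_rot":[0,0,-3]},{"travel":[34,-13,-2],"delta_rot":[0,0,-3]},{"travel":[34,-11,-2],"delta_rot":[0,0,-3]},{"travel":[35,-10,-2],"delta_rot":[0,0,-3]},{"travel":[35,-8,-2],"delta_rot":[0,0,-3]},{"travel":[36,-6,-2],"delta_rot":[0,0,-3]},{"travel":[36,-4,-2],"delta_rot":[0,0,-3]},{"travel":[36,-2,-2],"delta_rot":[0,0,-3]}])

```text
time: 2.85
position: [0.461, 0.1808, 0.2376]
tcp_rot: [1.667, 2.662, -0.0]
force: [0.1, 0.6, -1.1]
gripper_width: 0.0851
```

Emit:
move_arm(series=[{"travel":[36,0,-1],"delta_rot":[0,0,-3]},{"travel":[36,2,-1],"delta_rot":[0,0,-3]},{"travel":[36,3,-1],"delta_rot":[0,0,-3]},{"travel":[36,5,-1],"delta_rot":[0,0,-3]},{"travel":[0,0,0],"delta_rot":[0,0,0]},{"travel":[0,0,0],"delta_rot":[0,0,0]}])

```text
time: 3.35
position: [0.3972, 0.3106, 0.2414]
tcp_rot: [1.378, 2.823, -0.0]
force: [-0.8, -0.0, 0.2]
gripper_width: 0.0857
```

```bash
python3 snap.py wrist w2
```

```text
wrist t 3.35 pos [0.3972 0.3106 0.2414] rot [ 1.3782e+00  2.8229e+00 -3.0000e-04] w 0.0857 F [-0.8 -0.   0.2] j [ 0.66  0.15  1.88 -0.    1.11 -0.  ]
```

View pics/w2.png

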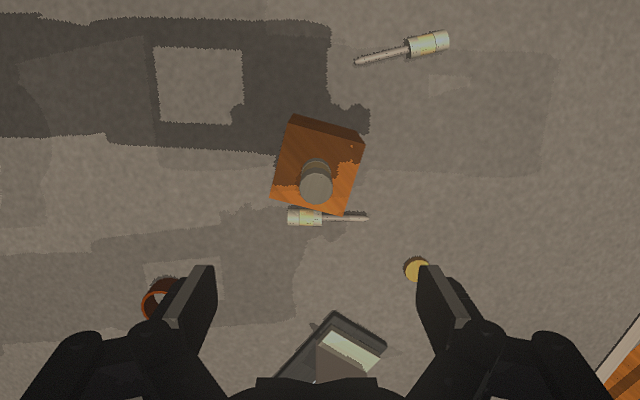

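```bash
python3 - <<'E'
import pickle
from h import *
st,p,d,m,W=pickle.load(open("/tmp/w2.pkl","rb"))
for uv in [(430,42),(380,57),(305,217),(355,217),(315,185),(315,165),(310,215)]: print(uv,np.round(W[uv[1],uv[0]],4))
s=(abs(W[...,2]-.13)<.004)&(abs(W[...,0]-.397)<.05)&(abs(W[...,1]-.311)<.05)
P=W[s];print(len(P),P.mean(0));c,r=cv2.minEnclosingCircle((P[:,:2]*1000).astype(np.float32));print(c,2*r)
cnt=cv2.findContours(s.astype(np.uint8),cv2.RETR_EXTERNAL,cv2.CHAIN_APPROX_NONE)[0]
cnt=max(cnt,key=len).reshape(-1,2);P=atz(m,cnt,.130,st);e=cv2.fitEllipse((P[:,:2]*1000).astype(np.float32));print(e)
s=(abs(W[...,2]-.08)<.003)&(abs(W[...,0]-.397)<.06)&(abs(W[...,1]-.311)<.06);P=W[s];print(len(P),cv2.minAreaRect((P[:,:2]*1000).astype(np.float32)),np.median(P[:,2]))
E
python3 snap.py top t1
python3 - <<'E'
import cv2
p=cv2.imread('pics/t1.png');cv2.imwrite('pics/t1c.png',cv2.resize(p[180:300,100:280],None,fx=4,fy=4))
E
```

```text
(430, 42) [0.4132 0.4697 0.0189]
(380, 57) [0.385  0.4297 0.0133]
(305, 217) [0.4288 0.2514 0.0187]
(355, 217) [0.4748 0.284  0.0124]
(315, 185) [0.3937 0.315  0.1297]
(315, 165) [0.3879 0.3223 0.1055]
(310, 215) [0.4319 0.2564 0.0178]
874 [0.39560191 0.31370833 0.12954657]
(395.9841613769531, 313.2190246582031) 25.669870376586914
((395.59747314453125, 313.6878967285156), (24.61888885498047, 25.31685447692871), 26.171363830566406)
4853 ((396.1498718261719, 313.135986328125), (70.24369812011719, 70.64350891113281), 22.413951873779297) 0.0796539052712607
top t 3.4 pos [0.3978 0.3096 0.2413] rot [ 1.3803e+00  2.8217e+00 -7.0000e-04] w 0.0855 F [-0.2 -0.9  0.5] j [ 0.66  0.15  1.88 -0.    1.11 -0.  ]
```

View pics/t1c.png

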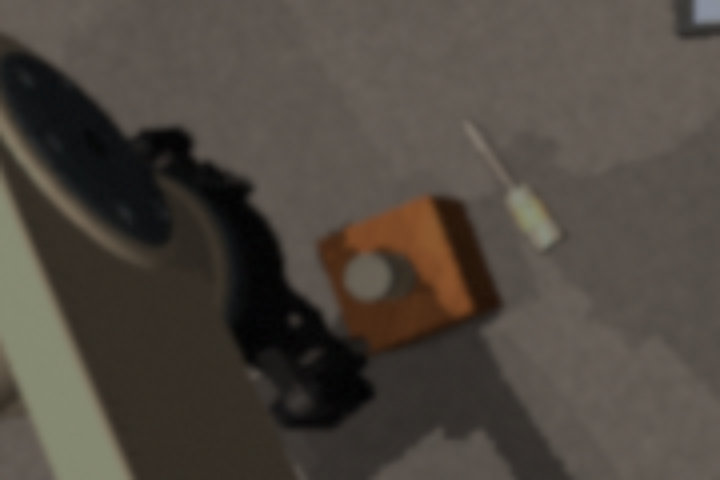

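The wrist picture puts the lamp's head top at about (315,185), which is (0.396, 0.313, 0.13) with a diameter of 25.7 mm. The stand centre agrees. The two thin decoys, which balanced on their rods at first, have toppled by themselves: (430,42) and (305,217). I'll descend onto the lamp now.

```bash
python3 plan.py 0.396 0.313 0.090 128 6
```

```text
dist 151.3 ang 0.2 rows 6 tilt [ 1.e-04 -7.e-04 -1.e+00]
[{"travel": [0.7, 0.1, 25.2], "delta_rot": [-0.0, 0.0, -0.0]}, {"travel": [0.8, 0.2, 25.2], "delta_rot": [-0.0, 0.0, -0.1]}, {"travel": [0.7, 0.1, 25.2], "delta_rot": [-0.0, 0.0, 0.0]}, {"travel": [0.8, 0.1, 25.2], "delta_rot": [-0.0, 0.0, -0.0]}, {"travel": [0.7, 0.1, 25.2], "delta_rot": [-0.0, 0.0, -0.1]}, {"travel": [0.7, 0.2, 25.2], "delta_rot": [-0.0, 0.0, 0.0]}]
```

Emit:
move_arm(series=[{"travel":[3,0.5,25],"delta_rot":[0,0,0]},{"travel":[0,0,25],"delta_rot":[0,0,0]},{"travel":[0,0,25],"delta_rot":[0,0,0]},{"travel":[0,0,25],"delta_rot":[0,0,0]},{"travel":[0,0,25],"delta_rot":[0,0,0]},{"travel":[0,0,15],"delta_rot":[0,0,0]},{"travel":[0,0,10],"delta_rot":[0,0,0]},{"travel":[0,0,0],"delta_rot":[0,0,0]}])

```text
time: 4.12
position: [0.3961, 0.311, 0.0895]
tcp_rot: [-1.383, -2.819, 0.005]
force: [-0.6, -0.6, -0.2]
gripper_width: 0.0849
```

```bash
python3 snap.py wrist w3; python3 - <<'E'
from station import ctrl
import numpy as np
for i in range(3): s=ctrl.read_state();print(s["position"],s["tcp_rot"])
E
```

```text
wrist t 4.12 pos [0.3961 0.311  0.0895] rot [-1.383  -2.8193  0.005 ] w 0.0849 F [-0.6 -0.6 -0.2] j [ 0.66  0.36  2.01 -0.    0.78  0.  ]
[0.39660615 0.31174761 0.09078633] [-1.38268066e+00 -2.82023039e+00  2.59249194e-03]
[0.39660615 0.31174761 0.09078633] [-1.38268066e+00 -2.82023039e+00  2.59249194e-03]
[0.39660615 0.31174761 0.09078633] [-1.38268066e+00 -2.82023039e+00  2.59249194e-03]
```

View pics/w3.png

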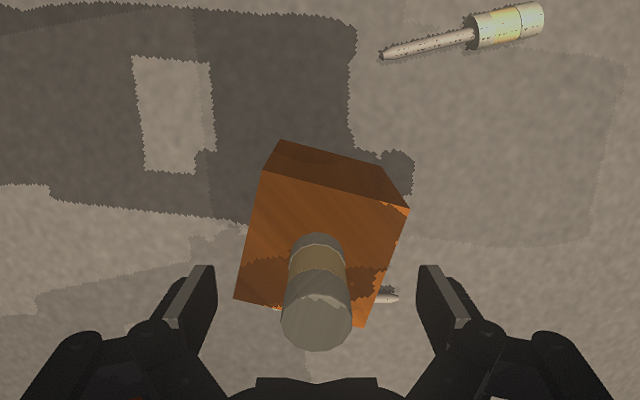

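The lamp's head is centred between the pads (its top face is at about (316,322)). I'll close the gripper.

Emit:
move_arm(series=[{"travel":[0,0,0],"delta_rot":[0,0,0]},{"travel":[0,0,0],"delta_rot":[0,0,0]},{"travel":[0,0,0],"delta_rot":[0,0,0]},{"travel":[0,0,0],"delta_rot":[0,0,0]},{"travel":[0,0,0],"delta_rot":[0,0,0]},{"travel":[0,0,0],"delta_rot":[0,0,0]},{"travel":[0,0,0],"delta_rot":[0,0,0]},{"travel":[0,0,0],"delta_rot":[0,0,0]}], claw=0)

```text
time: 4.83
position: [0.3966, 0.3133, 0.092]
tcp_rot: [1.38, 2.822, 0.001]
force: [-0.2, -2.2, 6.5]
gripper_width: 0.0244
```

```bash
python3 snap.py wrist w4; python3 - <<'E'
import pickle
from h import *
for n in ["w3","w4"]:
    st,p,d,m,W=pickle.load(open(f"/tmp/{n}.pkl","rb"))
    s=(abs(W[...,2]-.13)<.004)&(abs(W[...,0]-.397)<.03)&(abs(W[...,1]-.311)<.03)
    cnt=max(cv2.findContours(s.astype(np.uint8),cv2.RETR_EXTERNAL,cv2.CHAIN_APPROX_NONE)[0],key=len).reshape(-1,2)
    P=atz(m,cnt,.130,st);c,r=cv2.minEnclosingCircle((P[:,:2]*1000).astype(np.float32));print(n,c,2*r,cv2.fitEllipse((P[:,:2]*1000).astype(np.float32)))
    A=R.from_rotvec(st["tcp_rot"]);print("in tool",A.inv().apply(np.r_[np.array(c)/1000,.13]-st["position"]))
E
```

```text
wrist t 4.83 pos [0.3966 0.3133 0.092 ] rot [1.3795e+00 2.8221e+00 1.0000e-03] w 0.0244 F [-0.2 -2.2  6.5] j [ 0.67  0.36  2.   -0.    0.78  0.  ]
w3 (394.4344177246094, 314.4259948730469) 27.91697883605957 ((394.6817626953125, 314.26763916015625), (24.63872718811035, 27.22177505493164), 35.01116180419922)
in tool [ 0.00374108  0.00066278 -0.04047272]
w4 (391.0966796875, 321.5067138671875) 53.0875244140625 ((395.2537841796875, 316.435791015625), (25.9234676361084, 48.632755279541016), 127.77010345458984)
in tool [ 0.00981363  0.00070882 -0.0380105 ]
```

View pics/w4.png

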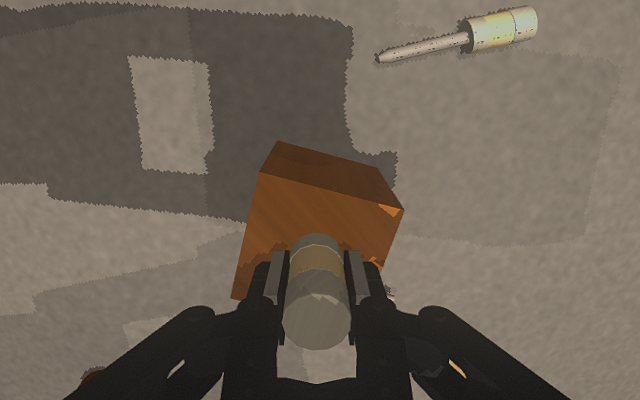

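Emit:
move_arm(series=[{"travel":[0,0,-5],"delta_rot":[0,0,0]},{"travel":[0,0,-10],"delta_rot":[0,0,0]},{"travel":[0,0,-20],"delta_rot":[0,0,0]},{"travel":[0,0,-20],"delta_rot":[0,0,0]},{"travel":[0,0,-20],"delta_rot":[0,0,0]},{"travel":[0,0,-20],"delta_rot":[0,0,0]},{"travel":[0,0,-15],"delta_rot":[0,0,0]},{"travel":[0,0,0],"delta_rot":[0,0,0]}])

```text
time: 5.55
position: [0.3979, 0.3143, 0.2051]
tcp_rot: [1.379, 2.82, 0.008]
force: [0.2, 0.3, -0.5]
gripper_width: 0.0245
```

```bash
python3 snap.py wrist w5;python3 snap.py scene s5; python3 plan.py 0.5945 -0.078 0.202 92
```

```text
wrist t 5.55 pos [0.3979 0.3143 0.2051] rot [1.3789 2.8201 0.0081] w 0.0245 F [ 0.2  0.3 -0.5] j [0.67 0.2  1.91 0.   1.03 0.  ]
scene t 5.6 pos [0.3973 0.3138 0.2033] rot [1.3792 2.8208 0.0056] w 0.0243 F [-0.2 -0.2 -1.6] j [0.67 0.2  1.91 0.   1.03 0.  ]
dist 438.5 ang 35.89 rows 12 tilt [ 0.0012  0.001  -1.    ]
[{"travel": [-35.9, -7.0, -0.0], "delta_rot": [0.0, -0.0, 3.0]}, {"travel": [-36.1, -5.1, -0.0], "delta_rot": [0.0, -0.0, 3.0]}, {"travel": [-36.4, -3.2, -0.0], "delta_rot": [0.0, -0.0, 3.0]}, {"travel": [-36.6, -1.4, -0.1], "delta_rot": [0.0, -0.0, 3.0]}, {"travel": [-36.5, 0.6, 0.0], "delta_rot": [0.0, -0.0, 3.0]}, {"travel": [-36.4, 2.6, 0.0], "delta_rot": [0.0, -0.0, 2.9]}, {"travel": [-36.3, 4.3, -0.0], "delta_rot": [0.0, -0.0, 3.0]}, {"travel": [-36.0, 6.3, -0.0], "delta_rot": [0.1, -0.0, 3.0]}]
[{"travel": [-35.7, 8.1, -0.1], "delta_rot": [-0.0, -0.0, 3.0]}, {"travel": [-35.1, 10.0, 0.0], "delta_rot": [-0.0, -0.0, 3.0]}, {"travel": [-34.6, 11.8, -0.0], "delta_rot": [-0.0, -0.0, 3.0]}, {"travel": [-33.9, 13.6, -0.0], "delta_rot": [-0.0, -0.0, 3.0]}]
```

View pics/w5.png

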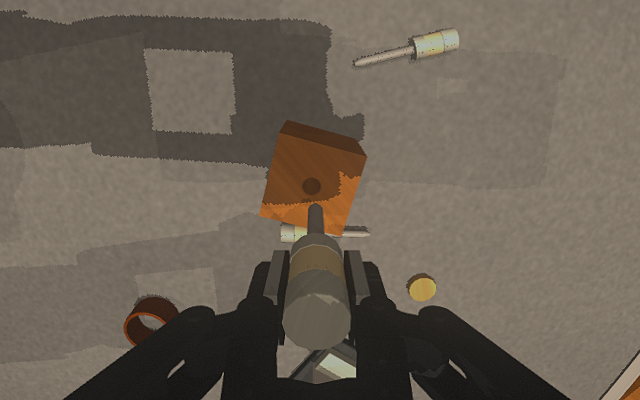

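View pics/s5.png

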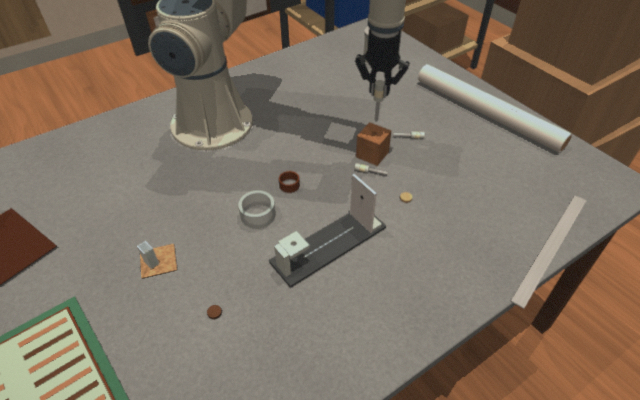

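The lamp is lifted upright with its rod clear of the stand: in the wrist view the tip is at (316,207). I'll carry it to the eyelet.

Emit:
move_arm(series=[{"travel":[-36,-7,0],"delta_rot":[0,0,3]},{"travel":[-36,-5,0],"delta_rot":[0,0,3]},{"travel":[-36,-3,0],"delta_rot":[0,0,3]},{"travel":[-36.5,-1.5,0],"delta_rot":[0,0,3]},{"travel":[-36.5,0.5,0],"delta_rot":[0,0,3]},{"travel":[-36.5,2.5,0],"delta_rot":[0,0,3]},{"travel":[-36,4,0],"delta_rot":[0,0,3]},{"travel":[-36,6,0],"delta_rot":[0,0,3]}])

```text
time: 6.32
position: [0.527, 0.0508, 0.2]
tcp_rot: [-1.939, -2.47, 0.002]
force: [0.1, 0.7, -1.3]
gripper_width: 0.0245
```

Emit:
move_arm(series=[{"travel":[-36,8,0],"delta_rot":[0,0,3]},{"travel":[-35,10,0],"delta_rot":[0,0,3]},{"travel":[-34.5,12,0],"delta_rot":[0,0,3]},{"travel":[-34,13.5,0],"delta_rot":[0,0,3]},{"travel":[0,0,0],"delta_rot":[0,0,0]},{"travel":[0,0,0],"delta_rot":[0,0,0]},{"travel":[0,0,0],"delta_rot":[0,0,0]}])

```text
time: 6.9
position: [0.5921, -0.078, 0.1998]
tcp_rot: [-2.183, -2.255, 0.002]
force: [-1.3, 0.8, -0.0]
gripper_width: 0.0244
```

```bash
python3 snap.py wrist w6;python3 snap.py scene s6;python3 snap.py top t6; python3 - <<'E'
import cv2,numpy as np
a=cv2.imread('pics/w6.png')[140:300,216:416];b=cv2.imread('pics/s6.png')[160:280,240:390]
cv2.imwrite('pics/w6c.png',cv2.resize(a,None,fx=4,fy=3.7))
cv2.imwrite('pics/s6c.png',cv2.resize(b,None,fx=4,fy=4))
E
```

```text
wrist t 6.9 pos [ 0.5921 -0.078   0.1998] rot [-2.1834e+00 -2.2555e+00  2.2000e-03] w 0.0244 F [-1.3  0.8 -0. ] j [-0.13  0.34  1.72  0.    1.08 -0.17]
scene t 6.95 pos [ 0.5921 -0.0774  0.2002] rot [-2.1826e+00 -2.2568e+00  1.9000e-03] w 0.0245 F [ 0.5 -0.  -0.3] j [-0.13  0.34  1.72  0.    1.08 -0.17]
top t 7.0 pos [ 0.5922 -0.0771  0.2005] rot [-2.1823e+00 -2.2578e+00  1.3000e-03] w 0.0244 F [-0.6  0.3 -1.3] j [-0.13  0.34  1.72  0.    1.08 -0.17]
```

View pics/w6c.png

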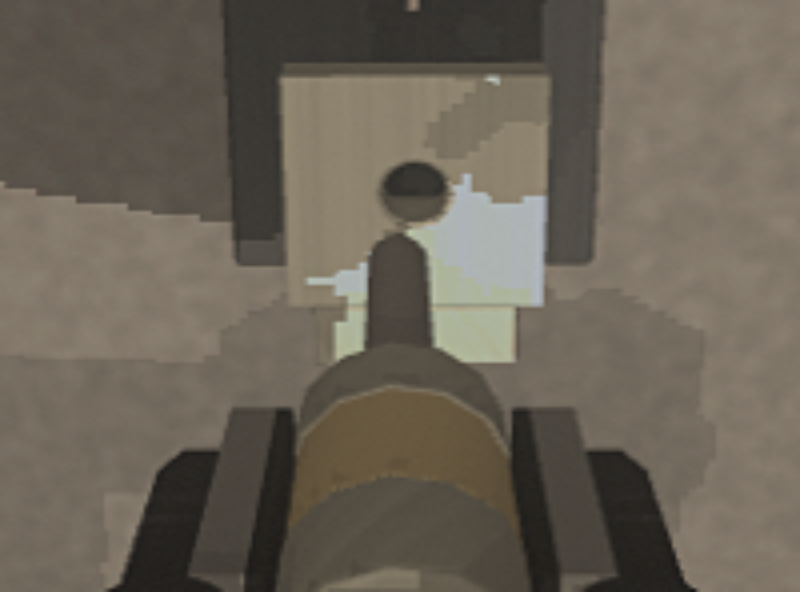

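View pics/s6c.png

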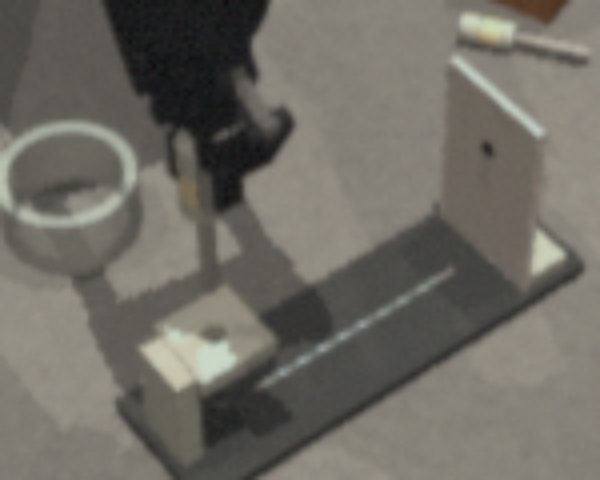

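```bash
cat > rel.py <<'E'
import sys,pickle
from h import *
def tool_at(m,uv,zt):
    M=np.array(m["mount"]);r=rays(m,uv);D=np.c_[r,np.ones(len(r))]@M[:3,:3].T
    return M[:3,3]+D*((zt-M[2,3])/D[:,2])[:,None]
if __name__=="__main__":
    n=sys.argv[1];tu,tv,hu,hv=map(float,sys.argv[2:6])
    st,p,d,m,W=pickle.load(open(f"/tmp/{n}.pkl","rb"))
    for tz in (.0795,.0815):print("tip tool",np.round(tool_at(m,[[tu,tv]],tz)*1000,2))
    # plate depth -> tool z of plate top, from depth image (robust median around hole)
    sub=W[150:230,280:350];pl=sub[(sub[...,2]>.075)&(sub[...,2]<.095)]
    zp=np.median(pl[:,2]);A=R.from_rotvec(st["tcp_rot"])
    zt=st["position"][2]-zp;print("plate z",zp,"tool z",zt)
    print("hole tool",np.round(tool_at(m,[[hu,hv]],zt)*1000,2))
    u=int(round(tu));v=int(round(tv));print("depth at tip (tool)",[np.round(A.inv().apply(W[v+k,u]-st["position"])*1000,1).tolist() for k in (0,2,6,12)])
E
python3 rel.py w6 315.6 204.5 319.9 191.8
python3 - <<'E'
import sys;sys.path.insert(0,'.')
import pickle
from rel import *
st,p,d,m,W=pickle.load(open("/tmp/w5.pkl","rb"))
print("w5 tip",tool_at(m,[[316,207]],.0805)*1000)
# rod points in tool frame from depth (w6): 
st,p,d,m,W=pickle.load(open("/tmp/w6.pkl","rb"))
M=np.array(m["mount"]);T=pose(m,st);A=R.from_rotvec(st["tcp_rot"])
P=A.inv().apply((W-st["position"]).reshape(-1,3)).reshape(W.shape)*1000
s=(abs(P[...,1])<9)&(abs(P[...,0])<14)&(P[...,2]>12)&(P[...,2]<90)
for z0 in range(14,90,8):
    q=P[s&(P[...,2]>=z0)&(P[...,2]<z0+8)]
    if len(q): print(z0,len(q),"x",np.round([q[:,0].min(),q[:,0].max()],1),"y",np.round([q[:,1].min(),q[:,1].max()],1))
E
```

```text
tip tool [[ 2.39 -0.21 79.5 ]]
tip tool [[ 1.64 -0.21 81.5 ]]
plate z 0.08457245074483802 tool z 0.11524991541832688
hole tool [[ -0.56   3.02 115.25]]
depth at tip (tool) [[5.3, 0.1, 72.6], [5.3, 0.1, 68.9], [5.2, 0.1, 62.1], [5.4, 0.1, 51.8]]
w5 tip [[-6.35051721e-02  7.09712720e-01  8.05000000e+01]]
22 4 x [4.6 5.4] y [0.6 2.7]
30 87 x [1.5 5.5] y [-4.9  4.5]
38 94 x [1.3 5.7] y [-5.   4.6]
46 87 x [1.6 5.7] y [-4.7  4.2]
54 76 x [1.7 5.6] y [-4.9  4.4]
62 64 x [1.4 5.6] y [-5.   4.4]
70 41 x [1.6 5.3] y [-5.1  3.9]
```

Depth says the rod axis is at tool (0.5, -0.2) mm and vertical. The hole, at pixel (320,192), lies at tool (-0.6, 3.0) mm. I'll shift by (-1, 3.2) and come down to just above the plate.

Emit:
move_arm(series=[{"travel":[-1,3.2,0],"delta_rot":[0,0,0]},{"travel":[0,0,10],"delta_rot":[0,0,0]},{"travel":[0,0,10],"delta_rot":[0,0,0]},{"travel":[0,0,6],"delta_rot":[0,0,0]},{"travel":[0,0,0],"delta_rot":[0,0,0]},{"travel":[0,0,0],"delta_rot":[0,0,0]}])

```text
time: 7.55
position: [0.5958, -0.0788, 0.1744]
tcp_rot: [-2.183, -2.257, 0.002]
force: [-0.6, 0.1, -0.9]
gripper_width: 0.0243
```

```bash
python3 snap.py wrist w7;python3 snap.py scene s7;  python3 - <<'E'
import cv2,numpy as np
a=cv2.imread('pics/w7.png')[140:300,216:416];b=cv2.imread('pics/s7.png')[200:280,250:350]
cv2.imwrite('pics/w7c.png',cv2.resize(a,None,fx=4,fy=3.7))
cv2.imwrite('pics/s7c.png',cv2.resize(b,None,fx=6,fy=6))
E
```

```text
wrist t 7.55 pos [ 0.5958 -0.0788  0.1744] rot [-2.1835e+00 -2.2568e+00  1.6000e-03] w 0.0243 F [-0.6  0.1 -0.9] j [-0.13  0.38  1.74  0.    1.03 -0.17]
scene t 7.6 pos [ 0.5962 -0.0789  0.1749] rot [-2.1842e+00 -2.2573e+00  7.0000e-04] w 0.0245 F [ 0.3  0.5 -0.6] j [-0.13  0.38  1.74 -0.    1.03 -0.17]
```

View pics/w7c.png

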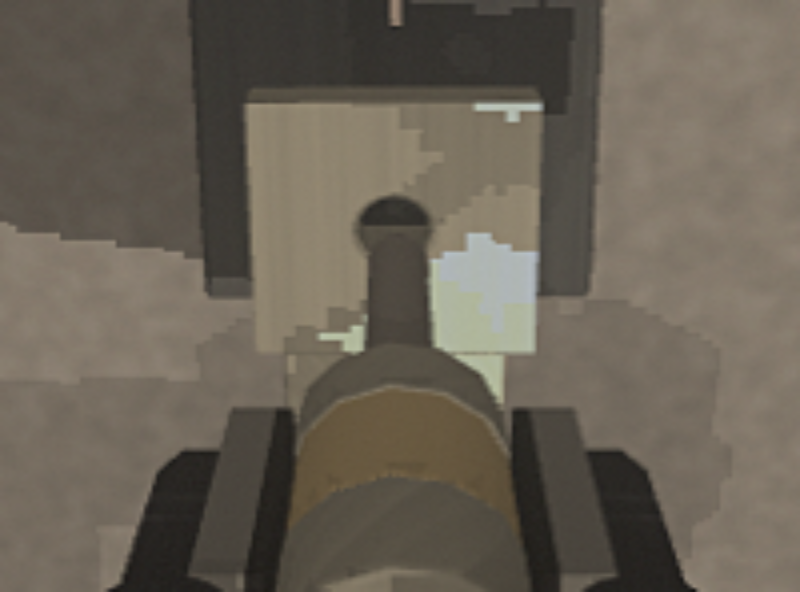

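View pics/s7c.png

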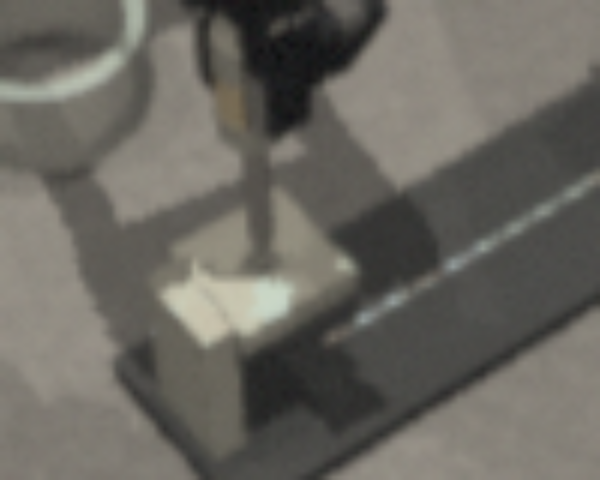

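```bash
python3 rel.py w7 315.6 204.5 314.4 202.4; python3 - <<'E'
import sys;sys.path.insert(0,'.')
import pickle
from rel import *
st,p,d,m,W=pickle.load(open("/tmp/w7.pkl","rb"))
g=cv2.cvtColor(p,cv2.COLOR_RGB2GRAY)
sub=W[:,:,2];s=(abs(sub-.0846)<.005);s[:150]=0;s[240:]=0;s[:,:270]=0;s[:,360:]=0
# plate geometry : left, right, front edges from depth
q=W[s];r=cv2.minAreaRect((q[:,:2]*1000).astype(np.float32));print(r)
for v in (180,185,190,215,220): 
    u=np.where(s[v])[0];a=tool_at(m,[[u.min()-.5,v],[u.max()+.5,v]],st["position"][2]-.0848)*1000;print(v,u.min(),u.max(),np.round(a[:,:2],2).tolist(),"mid",a[:,1].mean())
for u in (285,290,300,340,345):
    v=np.where(s[:,u])[0];a=tool_at(m,[[u,v.min()-.5],[u,v.max()+.5]],st["position"][2]-.0848)*1000;print(u,v.min(),v.max(),np.round(a[:,:2],2).tolist())
E
```

```text
tip tool [[ 2.39 -0.21 79.5 ]]
tip tool [[ 1.64 -0.22 81.5 ]]
plate z 0.08456431642964723 tool z 0.08979255439824374
hole tool [[ 0.12 -1.06 89.79]]
depth at tip (tool) [[5.2, 0.1, 72.8], [4.8, 0.1, 70.4], [5.1, 0.1, 62.4], [5.0, 0.1, 53.0]]
((594.6151123046875, -80.29239654541016), (50.19203567504883, 54.496681213378906), 2.2580039501190186)
180 278 350 [[16.4, -26.15], [16.43, 23.51]] mid -1.3199994532586885
185 278 350 [[12.84, -26.27], [12.87, 23.62]] mid -1.324417284950222
190 278 350 [[9.25, -26.39], [9.28, 23.73]] mid -1.3289200452458179
215 279 349 [[-9.25, -26.33], [-9.22, 23.63]] mid -1.3525962125342055
220 280 349 [[-13.06, -25.76], [-13.03, 23.75]] mid -1.0034514758396984
285 166 235 [[26.54, -20.77], [-25.13, -22.21]]
290 166 239 [[26.54, -17.41], [-28.3, -18.69]]
300 166 237 [[26.54, -10.7], [-26.69, -11.45]]
340 166 239 [[26.56, 16.14], [-28.28, 17.38]]
345 166 234 [[26.57, 19.5], [-24.31, 20.88]]
```

Emit:
move_arm(series=[{"travel":[0,-1,0],"delta_rot":[0,0,0]},{"travel":[0,0,6],"delta_rot":[0,0,0]},{"travel":[0,0,6],"delta_rot":[0,0,0]},{"travel":[0,0,6],"delta_rot":[0,0,0]},{"travel":[0,0,6],"delta_rot":[0,0,0]},{"travel":[0,0,0],"delta_rot":[0,0,0]}])

```text
time: 8.15
position: [0.5944, -0.0789, 0.1495]
tcp_rot: [-2.183, -2.256, 0.002]
force: [0.1, -0.5, -1.2]
gripper_width: 0.0243
```

```bash
python3 snap.py wrist w8;python3 snap.py scene s8;  python3 - <<'E'
import cv2,numpy as np
a=cv2.imread('pics/w8.png')[140:300,216:416];b=cv2.imread('pics/s8.png')[200:280,250:350]
cv2.imwrite('pics/w8c.png',np.hstack([cv2.resize(a,(400,400)),cv2.resize(b,(400,400))]))
E
```

```text
wrist t 8.15 pos [ 0.5944 -0.0789  0.1495] rot [-2.1833e+00 -2.2562e+00  2.2000e-03] w 0.0243 F [ 0.1 -0.5 -1.2] j [-0.13  0.4   1.76  0.    0.98 -0.17]
scene t 8.2 pos [ 0.5947 -0.0789  0.1502] rot [-2.1836e+00 -2.2566e+00  1.8000e-03] w 0.0244 F [-0.4  0.1 -0.2] j [-0.13  0.4   1.76 -0.    0.98 -0.17]
```

View pics/w8c.png

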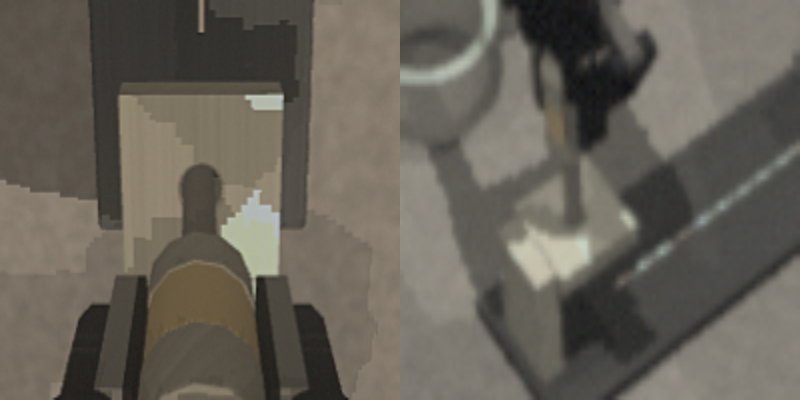

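The rod has entered the eyelet with no side force (wrist crop (200,185)). I'll keep going down.

Emit:
move_arm(series=[{"travel":[0,0,8],"delta_rot":[0,0,0]},{"travel":[0,0,10],"delta_rot":[0,0,0]},{"travel":[0,0,10],"delta_rot":[0,0,0]},{"travel":[0,0,10],"delta_rot":[0,0,0]},{"travel":[0,0,8],"delta_rot":[0,0,0]},{"travel":[0,0,3],"delta_rot":[0,0,0]},{"travel":[0,0,0],"delta_rot":[0,0,0]}])

```text
time: 8.83
position: [0.5947, -0.0789, 0.101]
tcp_rot: [-2.183, -2.256, 0.002]
force: [0.1, -0.0, -1.1]
gripper_width: 0.0242
```

```bash
python3 snap.py wrist w9;python3 snap.py scene s9;  python3 - <<'E'
import cv2,numpy as np
a=cv2.imread('pics/w9.png')[140:300,216:416];b=cv2.imread('pics/s9.png')[200:280,250:350]
cv2.imwrite('pics/w9c.png',np.hstack([cv2.resize(a,(400,400)),cv2.resize(b,(400,400))]))
E
```

```text
wrist t 8.83 pos [ 0.5947 -0.0789  0.101 ] rot [-2.1835e+00 -2.2565e+00  1.9000e-03] w 0.0242 F [ 0.1 -0.  -1.1] j [-0.13  0.47  1.79  0.    0.89 -0.17]
scene t 8.88 pos [ 0.5951 -0.0789  0.1017] rot [-2.1840e+00 -2.2571e+00  9.0000e-04] w 0.0245 F [-0.3  0.7 -1. ] j [-0.13  0.46  1.79  0.    0.89 -0.17]
```

View pics/w9c.png

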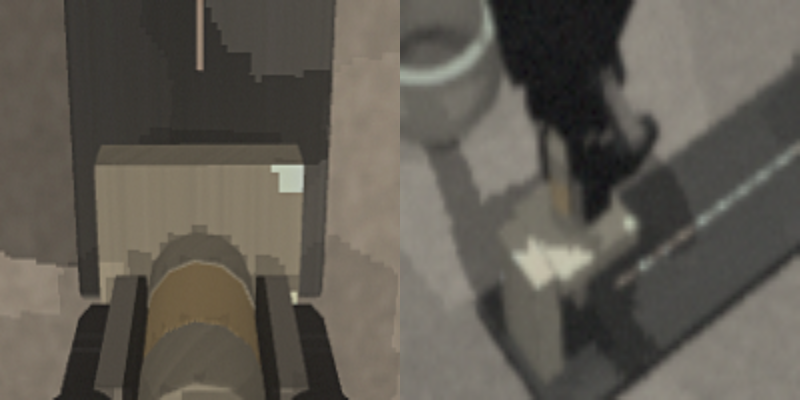

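Only about 5 mm is left. I'll go down in small steps until it touches.

Emit:
move_arm(series=[{"travel":[0,0,1.5],"delta_rot":[0,0,0]},{"travel":[0,0,1.5],"delta_rot":[0,0,0]},{"travel":[0,0,1],"delta_rot":[0,0,0]},{"travel":[0,0,1],"delta_rot":[0,0,0]},{"travel":[0,0,0],"delta_rot":[0,0,0]}])

```text
time: 9.35
position: [0.5953, -0.079, 0.0972]
tcp_rot: [-2.185, -2.258, 0.0]
force: [-0.3, -0.4, -1.0]
gripper_width: 0.0244
```

Emit:
move_arm(series=[{"travel":[0,0,0.7],"delta_rot":[0,0,0]},{"travel":[0,0,0.7],"delta_rot":[0,0,0]},{"travel":[0,0,0],"delta_rot":[0,0,0]}])

```text
time: 9.6
position: [0.5954, -0.079, 0.097]
tcp_rot: [2.185, 2.258, 0.0]
force: [-4.0, -0.2, 10.3]
gripper_width: 0.0245
```

It is seated: 10 N upward force and no further travel. I'll release and rise.

Emit:
move_arm(series=[{"travel":[0,0,0],"delta_rot":[0,0,0]},{"travel":[0,0,0],"delta_rot":[0,0,0]},{"travel":[0,0,0],"delta_rot":[0,0,0]},{"travel":[0,0,0],"delta_rot":[0,0,0]},{"travel":[0,0,0],"delta_rot":[0,0,0]},{"travel":[0,0,0],"delta_rot":[0,0,0]},{"travel":[0,0,-10],"delta_rot":[0,0,0]},{"travel":[0,0,-25],"delta_rot":[0,0,0]}], claw=1)

```text
time: 10.27
position: [0.5932, -0.0787, 0.1287]
tcp_rot: [-2.181, -2.254, 0.005]
force: [-0.2, -0.1, -0.3]
gripper_width: 0.0853
```

Emit:
move_arm(series=[{"travel":[0,0,-35],"delta_rot":[0,0,0]},{"travel":[0,0,-35],"delta_rot":[0,0,0]},{"travel":[0,0,-20],"delta_rot":[0,0,0]},{"travel":[0,0,0],"delta_rot":[0,0,0]}])

```text
time: 10.6
position: [0.5982, -0.0794, 0.227]
tcp_rot: [2.18, 2.253, 0.008]
force: [1.8, 0.2, -0.1]
gripper_width: 0.0852
```

```bash
python3 snap.py wrist w10;python3 snap.py scene s10;python3 snap.py top t10;  python3 - <<'E'
import cv2,numpy as np,pickle
from h import *
b=cv2.imread('pics/s10.png')[180:280,250:400]
a=cv2.imread('pics/w10.png')[60:300,140:500]
cv2.imwrite('pics/w10c.png',np.hstack([cv2.resize(a,(400,267)),cv2.resize(b,(400,267))]))
for n in ["w10","s10","t10"]:
    st,p,d,m,W=pickle.load(open(f"/tmp/{n}.pkl","rb"))
    s=(abs(W[...,2]-.135)<.004)&(abs(W[...,0]-.595)<.03)&(abs(W[...,1]+.079)<.03);P=W[s]
    if len(P): print(n,len(P),np.median(P[:,2]),cv2.minEnclosingCircle((P[:,:2]*1000).astype(np.float32)))
    s=(abs(W[...,2]-.066)<.004)&(abs(W[...,0]-.4)<.05)&(abs(W[...,1]+.35)<.05);P=W[s]
    if len(P): print(n,"cell",len(P),np.median(P[:,2]),cv2.minAreaRect((P[:,:2]*1000).astype(np.float32)))
E
python3 plan.py 0.398 -0.349 0.22 10
```

```text
wrist t 10.6 pos [ 0.5982 -0.0794  0.227 ] rot [2.1798 2.2527 0.008 ] w 0.0852 F [ 1.8  0.2 -0.1] j [-0.13  0.32  1.69  0.    1.12 -0.17]
scene t 10.65 pos [ 0.597  -0.0792  0.2243] rot [2.1815 2.2544 0.0052] w 0.0851 F [ 0.7 -0.2 -0.8] j [-0.13  0.32  1.7   0.    1.12 -0.17]
top t 10.7 pos [ 0.5958 -0.0791  0.2222] rot [2.1834e+00 2.2563e+00 2.1000e-03] w 0.0855 F [-0.3  0.9 -1.2] j [-0.13  0.32  1.7   0.    1.12 -0.17]
w10 993 0.13454115967584757 ((595.5634155273438, -78.34211730957031), 12.913064002990723)
w10 cell 27 0.06543552813465164 ((393.4261169433594, -360.0224609375), (17.437902450561523, 3.8116302490234375), 14.800058364868164)
s10 94 0.13432302644089322 ((596.0606689453125, -78.3216552734375), 14.159140586853027)
s10 cell 124 0.06493232373805313 ((398.24298095703125, -349.2071228027344), (35.004638671875, 22.59552574157715), 11.653759956359863)
t10 1 0.13433010730551231 ((584.6666259765625, -84.90656280517578), 9.999999747378752e-05)
t10 cell 140 0.0661700796044341 ((398.5888977050781, -351.3880310058594), (32.39549255371094, 24.244104385375977), 9.681381225585938)
dist 334.3 ang 81.88 rows 12 tilt [-2.e-04  0.e+00 -1.e+00]
[{"travel": [-22.0, -17.1, 0.1], "delta_rot": [-0.0, 0.0, 6.8]}, {"travel": [-23.8, -14.5, 0.0], "delta_rot": [-0.0, 0.0, 6.8]}, {"travel": [-25.4, -11.5, 0.1], "delta_rot": [-0.0, 0.0, 6.9]}, {"travel": [-26.5, -8.4, 0.1], "delta_rot": [-0.0, 0.0, 6.8]}, {"travel": [-27.4, -5.1, 0.1], "delta_rot": [-0.0, 0.0, 6.8]}, {"travel": [-27.8, -1.9, 0.0], "delta_rot": [-0.0, 0.0, 6.8]}, {"travel": [-27.8, 1.4, 0.1], "delta_rot": [-0.0, 0.0, 6.9]}, {"travel": [-27.5, 4.7, 0.1], "delta_rot": [-0.0, 0.0, 6.8]}]
[{"travel": [-26.6, 8.0, 0.0], "delta_rot": [-0.0, 0.0, 6.8]}, {"travel": [-25.6, 11.1, 0.1], "delta_rot": [-0.0, 0.0, 6.8]}, {"travel": [-24.1, 14.0, 0.1], "delta_rot": [-0.0, 0.0, 6.9]}, {"travel": [-22.2, 16.8, 0.1], "delta_rot": [-0.0, 0.0, 6.8]}]
```

View pics/w10c.png

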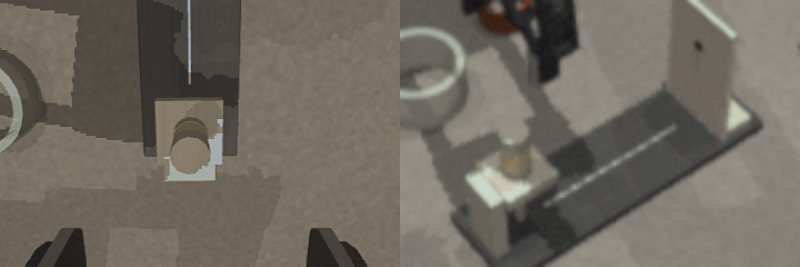

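The lamp is seated: its head top is at 0.1345, which is the plate reading (0.0846) plus 50 mm. Its centre is within about 1 mm of the measured hole, and it stands free. Next I'll go above the glass block.

Emit:
move_arm(series=[{"travel":[-22,-17,0],"delta_rot":[0,0,6.8]},{"travel":[-24,-14.5,0],"delta_rot":[0,0,6.8]},{"travel":[-25.5,-11.5,0],"delta_rot":[0,0,6.8]},{"travel":[-26.5,-8.5,0],"delta_rot":[0,0,6.8]},{"travel":[-27.5,-5,0],"delta_rot":[0,0,6.8]},{"travel":[-28,-2,0],"delta_rot":[0,0,6.8]},{"travel":[-28,1.5,0],"delta_rot":[0,0,6.8]},{"travel":[-27.5,5,0],"delta_rot":[0,0,6.8]}])

```text
time: 11.42
position: [0.4623, -0.2606, 0.2193]
tcp_rot: [-2.976, -1.0, 0.003]
force: [-0.0, -0.1, -0.7]
gripper_width: 0.0853
```

Emit:
move_arm(series=[{"travel":[-26.5,8,0],"delta_rot":[0,0,6.8]},{"travel":[-25.5,11,0],"delta_rot":[0,0,6.8]},{"travel":[-24,14,0],"delta_rot":[0,0,6.8]},{"travel":[-22,17,0],"delta_rot":[0,0,6.8]},{"travel":[0,0,0],"delta_rot":[0,0,0]},{"travel":[0,0,0],"delta_rot":[0,0,0]},{"travel":[0,0,0],"delta_rot":[0,0,0]}])

```text
time: 12.0
position: [0.399, -0.3497, 0.2198]
tcp_rot: [-3.127, -0.283, 0.002]
force: [-0.1, 1.0, -0.7]
gripper_width: 0.085
```

```bash
python3 snap.py wrist w11;python3 - <<'E'
import pickle
from h import *
st,p,d,m,W=pickle.load(open("/tmp/w11.pkl","rb"))
A=R.from_rotvec(st["tcp_rot"]).as_matrix();print("yaw",np.degrees(np.arctan2(A[1,0],A[0,0])))
for lo in (.061,.064):
    s=(W[...,2]>lo)&(W[...,2]<.069)&(abs(W[...,0]-.4)<.05)&(abs(W[...,1]+.35)<.05);P=W[s]
    print(len(P),np.median(P[:,2]),cv2.minAreaRect((P[:,:2]*1000).astype(np.float32)))
E
```

```text
wrist t 12.0 pos [ 0.399  -0.3497  0.2198] rot [-3.127e+00 -2.829e-01  1.900e-03] w 0.085 F [-0.1  1.  -0.7] j [-0.72  0.22  1.85  0.    1.08  0.67]
yaw 10.34077774233041
904 0.06559437651384825 ((397.690185546875, -350.4176330566406), (32.5526008605957, 21.594945907592773), 9.880226135253906)
868 0.06563711411685655 ((397.732177734375, -350.25506591796875), (32.38332748413086, 21.63924217224121), 8.98544979095459)
```

View pics/w11.png

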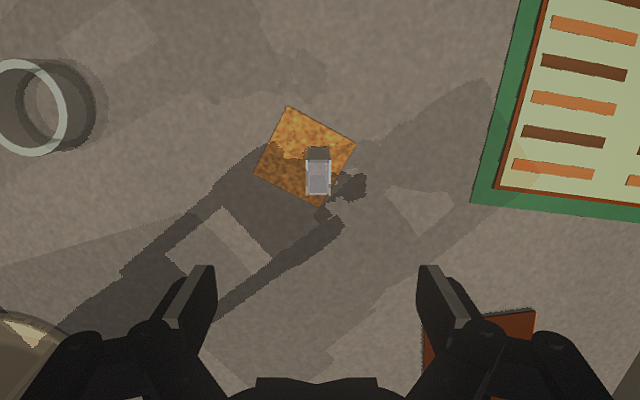

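The wrist view has the block's top at (318,178), lined up with the jaws: 32.5 mm along the tool x axis, 21.6 mm across, yaw about 9.6°, with the frosted faces to left and right. I'll descend.

Emit:
move_arm(series=[{"travel":[-1,0.4,30],"delta_rot":[0,0,0.7]},{"travel":[0,0,30],"delta_rot":[0,0,0]},{"travel":[0,0,30],"delta_rot":[0,0,0]},{"travel":[0,0,30],"delta_rot":[0,0,0]},{"travel":[0,0,20],"delta_rot":[0,0,0]},{"travel":[0,0,0],"delta_rot":[0,0,0]},{"travel":[0,0,0],"delta_rot":[0,0,0]}])

```text
time: 12.63
position: [0.3985, -0.3496, 0.0801]
tcp_rot: [-3.128, -0.265, 0.003]
force: [0.4, 0.3, -0.8]
gripper_width: 0.0852
```

```bash
python3 snap.py wrist w12;python3 - <<'E'
import pickle
from h import *
st,p,d,m,W=pickle.load(open("/tmp/w12.pkl","rb"))
A=R.from_rotvec(st["tcp_rot"]);M=A.as_matrix();print("yaw",np.degrees(np.arctan2(M[1,0],M[0,0])))
s=(W[...,2]>.063)&(W[...,2]<.069)&(abs(W[...,0]-.4)<.05)&(abs(W[...,1]+.35)<.05);P=W[s]
r=cv2.minAreaRect((P[:,:2]*1000).astype(np.float32));print(len(P),np.median(P[:,2]),r)
print(A.inv().apply(np.r_[np.array(r[0])/1000,.066]-st["position"])*1000)
E
```

```text
wrist t 12.63 pos [ 0.3985 -0.3496  0.0801] rot [-3.1283e+00 -2.6540e-01  2.9000e-03] w 0.0852 F [ 0.4  0.3 -0.8] j [-0.72  0.41  1.95  0.    0.78  0.68]
yaw 9.69872082349792
2578 0.06561881409152527 ((397.6987609863281, -350.1706237792969), (33.13981246948242, 22.14994239807129), 9.843271255493164)
[-0.8309397   0.46915864 14.14064872]
```

View pics/w12.png

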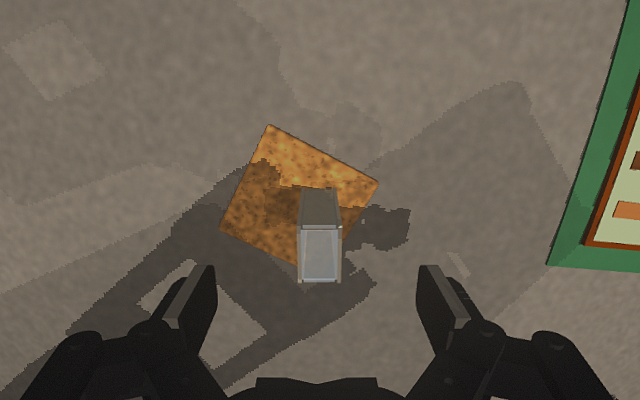

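Still aligned, offset (-0.8, 0.5) mm. I'll go down 57 mm and close.

Emit:
move_arm(series=[{"travel":[-0.8,0.5,20],"delta_rot":[0,0,0]},{"travel":[0,0,20],"delta_rot":[0,0,0]},{"travel":[0,0,17],"delta_rot":[0,0,0]},{"travel":[0,0,0],"delta_rot":[0,0,0]},{"travel":[0,0,0],"delta_rot":[0,0,0]}])

```text
time: 13.1
position: [0.3984, -0.3517, 0.0249]
tcp_rot: [3.13, 0.263, 0.001]
force: [-0.4, -0.5, -0.1]
gripper_width: 0.0855
```

Emit:
move_arm(series=[{"travel":[0,0,0],"delta_rot":[0,0,0]},{"travel":[0,0,0],"delta_rot":[0,0,0]},{"travel":[0,0,0],"delta_rot":[0,0,0]},{"travel":[0,0,0],"delta_rot":[0,0,0]},{"travel":[0,0,0],"delta_rot":[0,0,0]},{"travel":[0,0,0],"delta_rot":[0,0,0]},{"travel":[0,0,0],"delta_rot":[0,0,0]},{"travel":[0,0,0],"delta_rot":[0,0,0]}], claw=0)

```text
time: 13.77
position: [0.3981, -0.3518, 0.0245]
tcp_rot: [3.13, 0.262, 0.001]
force: [-0.8, 0.6, 6.7]
gripper_width: 0.0211
```

```bash
python3 snap.py wrist w13
```

```text
wrist t 13.77 pos [ 0.3981 -0.3518  0.0245] rot [3.1301e+00 2.6230e-01 8.0000e-04] w 0.0211 F [-0.8  0.6  6.7] j [-0.73  0.5   1.98  0.    0.66  0.68]
```

View pics/w13.png

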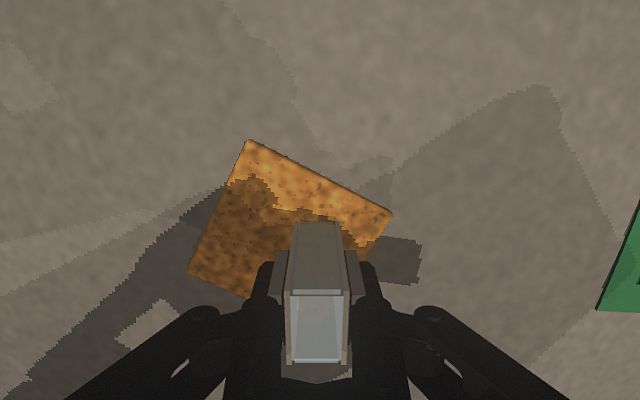

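The block is held with the pads on the two frosted sides (width 21 mm, pad edges inside the clear ends). I'll lift it and carry it high to the light path.

Emit:
move_arm(series=[{"travel":[0,0,-8],"delta_rot":[0,0,0]},{"travel":[0,0,-20],"delta_rot":[0,0,0]},{"travel":[0,0,-30],"delta_rot":[0,0,0]},{"travel":[0,0,-35],"delta_rot":[0,0,0]},{"travel":[0,0,-35],"delta_rot":[0,0,0]},{"travel":[0,0,-35],"delta_rot":[0,0,0]},{"travel":[0,0,-20],"delta_rot":[0,0,0]},{"travel":[0,0,0],"delta_rot":[0,0,0]}])

```text
time: 14.48
position: [0.3997, -0.3532, 0.2122]
tcp_rot: [3.125, 0.262, 0.009]
force: [-0.3, -0.6, -0.6]
gripper_width: 0.0215
```

```bash
python3 snap.py wrist w14; python3 plan.py 0.5907 0.0215 0.21 92.25
```

```text
wrist t 14.48 pos [ 0.3997 -0.3532  0.2122] rot [3.1249 0.262  0.0086] w 0.0215 F [-0.3 -0.6 -0.6] j [-0.73  0.23  1.85  0.    1.05  0.68]
dist 420.3 ang 82.67 rows 12 tilt [ 0.0037 -0.0033 -1.    ]
[{"travel": [21.0, -28.1, -0.1], "delta_rot": [0.0, 0.0, -6.9]}, {"travel": [24.1, -25.3, -0.1], "delta_rot": [0.1, 0.0, -6.9]}, {"travel": [27.1, -22.3, 0.0], "delta_rot": [-0.0, 0.0, -6.9]}, {"travel": [29.5, -18.8, -0.0], "delta_rot": [0.0, -0.0, -6.9]}, {"travel": [31.6, -15.2, -0.1], "delta_rot": [0.0, 0.0, -6.8]}, {"travel": [33.1, -11.3, 0.0], "delta_rot": [0.1, 0.0, -6.9]}, {"travel": [34.3, -7.2, -0.0], "delta_rot": [-0.0, 0.0, -6.9]}, {"travel": [34.9, -3.1, -0.0], "delta_rot": [0.0, -0.0, -6.9]}]
[{"travel": [35.0, 1.1, -0.0], "delta_rot": [0.0, 0.0, -6.9]}, {"travel": [34.6, 5.3, -0.1], "delta_rot": [0.1, 0.0, -6.9]}, {"travel": [33.7, 9.5, 0.0], "delta_rot": [-0.0, 0.0, -6.9]}, {"travel": [32.4, 13.4, -0.0], "delta_rot": [0.0, -0.0, -6.9]}]
```

```bash
python3 - <<'E'
from station import ctrl
s=ctrl.read_state();print(s["time"],s["position"],s["tcp_rot"],s["gripper_width"])
E
```

```text
14.5333 [ 0.39878547 -0.35243411  0.20960919] [3.12706686 0.26206388 0.00528796] 0.021190823344929718
```

View pics/w14.png

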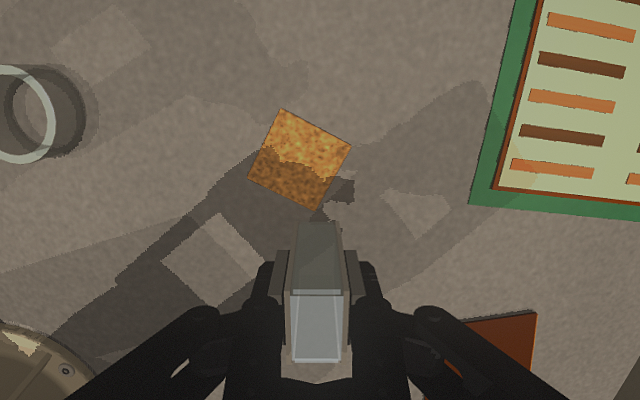

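The arm is still where I left it. The pad (300,160) is empty and the block is held at (318,325), so I'll carry it to the beam.

Emit:
move_arm(series=[{"travel":[21,-28,0],"delta_rot":[0,0,-6.9]},{"travel":[24,-25.5,0],"delta_rot":[0,0,-6.9]},{"travel":[27,-22.5,0],"delta_rot":[0,0,-6.9]},{"travel":[29.5,-19,0],"delta_rot":[0,0,-6.9]},{"travel":[31.5,-15,0],"delta_rot":[0,0,-6.9]},{"travel":[33,-11.5,0],"delta_rot":[0,0,-6.9]},{"travel":[34.5,-7,0],"delta_rot":[0,0,-6.9]},{"travel":[35,-3,0],"delta_rot":[0,0,-6.9]}])

```text
time: 15.2
position: [0.5249, -0.1, 0.2053]
tcp_rot: [-2.646, -1.69, 0.003]
force: [1.0, -0.0, -1.2]
gripper_width: 0.0215
```

Emit:
move_arm(series=[{"travel":[35,1,0],"delta_rot":[0,0,-6.9]},{"travel":[34.5,5.5,0],"delta_rot":[0,0,-6.9]},{"travel":[33.5,9.5,0],"delta_rot":[0,0,-6.9]},{"travel":[32.5,13.5,0],"delta_rot":[0,0,-6.8]},{"travel":[0,0,0],"delta_rot":[0,0,0]},{"travel":[0,0,0],"delta_rot":[0,0,0]},{"travel":[0,0,0],"delta_rot":[0,0,0]}])

```text
time: 15.78
position: [0.5881, 0.0226, 0.2053]
tcp_rot: [-2.176, -2.264, 0.004]
force: [0.4, -0.3, -1.5]
gripper_width: 0.0215
```

```bash
python3 snap.py wrist w15; python3 plan.py 0.5907 0.0215 0.095 92.25 6
```

```text
wrist t 15.78 pos [0.5881 0.0226 0.2053] rot [-2.1759 -2.2635  0.0039] w 0.0215 F [ 0.4 -0.3 -1.5] j [ 0.04  0.32  1.74 -0.    1.08 -0.  ]
dist 110.7 ang 0.15 rows 6 tilt [-2.5e-03 -4.0e-04 -1.0e+00]
[{"travel": [-0.1, 0.5, 18.4], "delta_rot": [-0.0, 0.0, -0.0]}, {"travel": [-0.1, 0.4, 18.5], "delta_rot": [-0.0, 0.0, -0.0]}, {"travel": [-0.1, 0.5, 18.4], "delta_rot": [-0.1, 0.0, -0.0]}, {"travel": [-0.1, 0.5, 18.5], "delta_rot": [0.0, 0.0, -0.0]}, {"travel": [-0.1, 0.4, 18.4], "delta_rot": [-0.0, 0.0, -0.0]}, {"travel": [-0.1, 0.5, 18.5], "delta_rot": [-0.0, 0.0, -0.0]}]
```

View pics/w15.png

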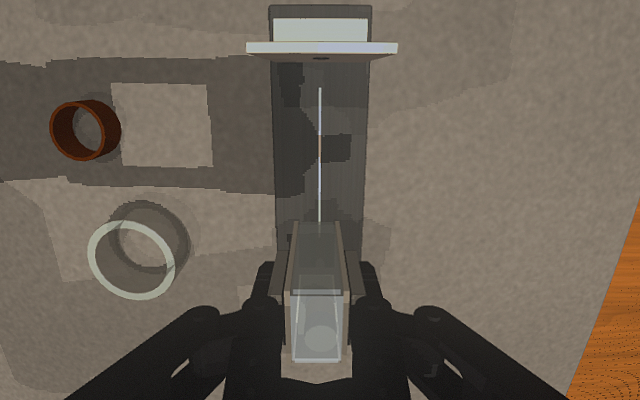

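Emit:
move_arm(series=[{"travel":[-0.5,2.5,18],"delta_rot":[0,0,0]},{"travel":[0,0,22],"delta_rot":[0,0,0]},{"travel":[0,0,22],"delta_rot":[0,0,0]},{"travel":[0,0,22],"delta_rot":[0,0,0]},{"travel":[0,0,16],"delta_rot":[0,0,0]},{"travel":[0,0,10],"delta_rot":[0,0,0]},{"travel":[0,0,0],"delta_rot":[0,0,0]},{"travel":[0,0,0],"delta_rot":[0,0,0]}])

```text
time: 16.5
position: [0.5915, 0.0215, 0.0969]
tcp_rot: [-2.178, -2.263, 0.001]
force: [0.2, 0.3, -0.5]
gripper_width: 0.0214
```

```bash
python3 snap.py wrist w16; python3 snap.py scene s16; python3 snap.py top t16; python3 - <<'E'
import pickle
from h import *
cv2.imwrite("pics/s16c.png",cv2.resize(cv2.imread("pics/s16.png")[150:290,230:410],(770,600)))
st,p,d,m,W=pickle.load(open("/tmp/w16.pkl","rb"))
print(np.degrees(np.arctan2(*R.from_rotvec(st["tcp_rot"]).as_matrix()[[1,0],0])))
s=(abs(W[...,2]-.137)<.004)&(abs(W[...,0]-.59)<.02)&(abs(W[...,1]-.0215)<.022);P=W[s]
if len(P):
    print("cell top",len(P),np.median(P[:,2]),cv2.minAreaRect((P[:,:2]*1000).astype(np.float32)))
st,p,d,m,W=pickle.load(open("/tmp/s16.pkl","rb"))
s=(abs(W[...,2]-.135)<.004)&(abs(W[...,0]-.595)<.03)&(abs(W[...,1]+.079)<.03);P=W[s];print("lamp",len(P),np.median(P[:,2]),cv2.minEnclosingCircle((P[:,:2]*1000).astype(np.float32)))
E
```

```text
wrist t 16.5 pos [0.5915 0.0215 0.0969] rot [-2.1779e+00 -2.2634e+00  1.0000e-03] w 0.0214 F [ 0.2  0.3 -0.5] j [ 0.03  0.46  1.81 -0.    0.87 -0.  ]
scene t 16.55 pos [0.5922 0.0217 0.0976] rot [2.1775e+00 2.2638e+00 8.0000e-04] w 0.0213 F [-0.1  0.6 -1.2] j [ 0.03  0.46  1.81 -0.    0.87 -0.  ]
top t 16.6 pos [0.5925 0.0219 0.098 ] rot [2.1768e+00 2.2637e+00 1.8000e-03] w 0.0215 F [ 0.   0.6 -0.4] j [ 0.03  0.46  1.81 -0.    0.87 -0.  ]
92.2062195099697
cell top 5904 0.1377867746912141 ((590.4248046875, 22.031381607055664), (39.921634674072266, 34.14982604980469), 1.9474575519561768)
lamp 94 0.13455603158716672 ((596.1371459960938, -79.10572814941406), 13.605667114257812)
```

View pics/w16.png

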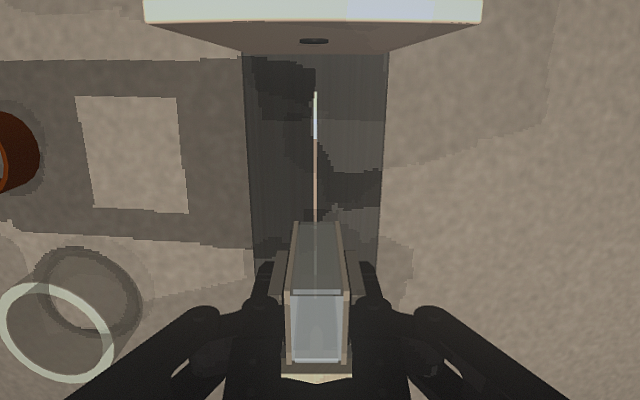

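View pics/s16c.png

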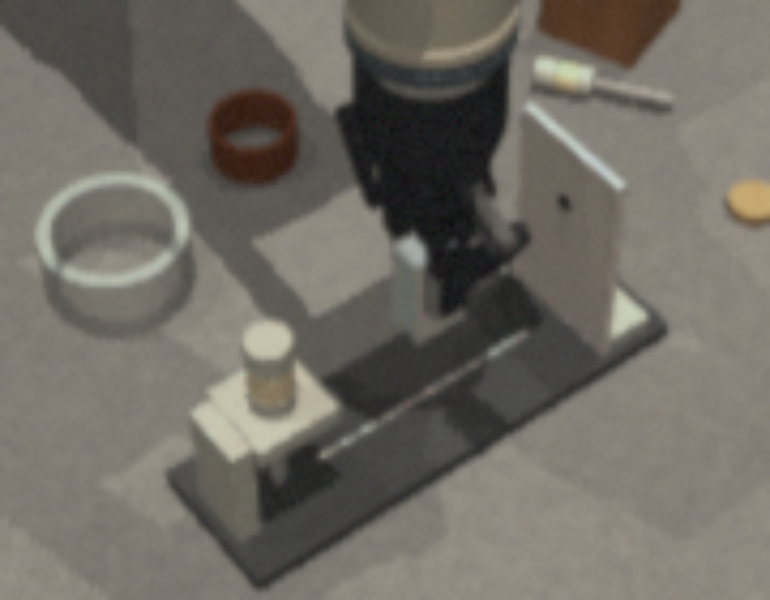

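The block is held square over the white line. Its top is at 0.138, so its middle is at 0.108 (target 0.107), at about (0.591, 0.022) and 92° yaw, and the lamp is still seated. I'll hold a moment, then hand in.

Emit:
move_arm(series=[{"travel":[0,-0.5,0.5],"delta_rot":[0,0,0]},{"travel":[0,0,0],"delta_rot":[0,0,0]},{"travel":[0,0,0],"delta_rot":[0,0,0]},{"travel":[0,0,0],"delta_rot":[0,0,0]},{"travel":[0,0,0],"delta_rot":[0,0,0]},{"travel":[0,0,0],"delta_rot":[0,0,0]},{"travel":[0,0,0],"delta_rot":[0,0,0]},{"travel":[0,0,0],"delta_rot":[0,0,0]}])

```text
time: 17.32
position: [0.5913, 0.0223, 0.0964]
tcp_rot: [-2.177, -2.265, 0.0]
force: [0.1, -0.4, -0.6]
gripper_width: 0.0212
```

```bash
python3 - <<'E'
from station import ctrl,workorder
s=ctrl.read_state();print(s["time"],s["position"],s["gripper_width"],s["force"])
print(workorder.close_job())
E
```

```text
17.3167 [0.59130056 0.02228422 0.0963581 ] 0.021190813373248032 [ 0.10832066 -0.40452623 -0.61758053]
the job is handed in; nothing more can be done
None
```

The light bench is set up and the job was handed in at 17.3 s. It reported no verdict, so the points below are my own last checks.

- **Lamp:** I took the rod lamp from the stand and lowered it through the eyelet until it seated with about 10 N, then let go. Its head top reads 0.1345 m, about 50 mm above the plate reading. Its axis is about 1 to 2 mm from the measured hole centre, depending on the camera. I judged it upright from the pictures and did not measure the tilt.
- **Glass block:** I gripped it on the frosted faces only, 21 mm between the pads with the pad edges inside the clear faces. It is held with its middle at about (0.591, 0.022, 0.108), against a target of (0.591, 0.0215, 0.107). The yaw is 92.2° against 92.25° for the bench, and it clears both bench and lamp.
- **Bystanders:** the tape roll, cuff and light counter stood in place in the last scene view. I did not look again at the dark counter, but the arm never went near it.
- **Disagreements:** the cameras differed from each other by 1 to 3 mm, and the measured tool position wavered by about 1 mm. The two thin look-alike lamps fell over by themselves near the start, and nothing had touched them.

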